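# Set up the evidence imaging bench

### The arm

A 6-joint arm with a two-finger parallel gripper is mounted at the origin on the work surface. World frame = base frame: x ahead of the robot, y to its left, z up, the work surface at z = 0. Lengths are in m, angles in rad, forces in N, time in s.
With the tool pointing down it reaches from about 0.3 to 0.875 m from the base axis. Payload 6.4 kg.
Tool frame: the origin (TCP) lies at the very end of the fingers, on their centre line; the grasp point (between the pads) lies ctrl.grip_point_offset behind it (ctrl.grip_point_offset is the distance from the TCP to the grasp point, in m); z points along the fingers, x is the direction in which the jaws open and shut, and the axes are right-handed (so a half turn about z gives the same grasp; the last joint's range is limited). The gripper opens to 85 mm and grips with 20 to 120 N. Pads are 22 mm wide; open, the fingers measure 114 mm over their backs; the gripper's body (76 mm by 85 mm) begins 54 mm behind the grasp point. The pads swing forward as they close: fully open they stand 13 mm farther back than shut.
Start: joints at [-1.454, 0.181, 1.607, -0, 1.354, -0.206], TCP at [0.182, -0.545, 0.231] pointing down, gripper open.
Joint ranges: [-2.99, 2.99], [-0.89, 2.07], [0.3, 2.58], [-1.14, 4.28], [0, 2.63], [-3.12, 3.12]. Speed limits (rad/s): [2.57, 2.57, 3.01, 3.14, 3.14, 3.14].

### API

Orientations are given as a unit quaternion [w, x, y, z].
In Python, from bench import get_obs, viewer, workorder, ctrl gives the robot as it stands. The module is installed in compiled form; this text tells all that it offers.
- The arm moves only by the tool move_arm, never from a script. Its argument "increments" is a list of rows, each an object of numbers: "tx", "ty", "tz": the shift along the tool's x, y, z in m; "turn": the turn about the tool's z in degrees. A call has 1 to 20 rows; each row is the pose to reach, as a shift and turn from the pose commanded when the call began, along the tool's axes at that moment; what a row does not reach only later rows make up. A row lasts 1/12 s, in which the tool goes at most 41.7 mm and 7.16 degrees, less where a joint would pass 70% of its speed; a pose out of reach is approached as far as the arm can. A call with a gripper value outside its range is refused whole. "gripper" is the opening, from 0 (shut) to 1 (fully open), set as the call begins (left out, the last holds). The fingers move at their own pace and stop on an object; the grip force is fixed at half the most. Time passes only in rows, so rows that repeat a pose let the fingers close. It gives the time, the measured TCP pose, the force and the opening at its end, in the units of the state.
- get_obs(): the state, without advancing time (a new reading comes with each control period).
- viewer.camera(name): name is "scene" or "top" or "wrist"; returns (picture, depth): 400x640x3 uint8, red, green, blue; 400x640 float32, m along the optical axis (not along the pixel's ray), 0 where there is no reading.
- viewer.get_calibration(name): a dict with "intrinsics" (3x3 intrinsics, pixels), "origin" and "attitude" of the camera in the world. Camera axes: x right, y up, looking along -z (the intrinsics and any distortion apply to the point x, -y, -z); pixel columns grow to the right and rows downward; lengths in m; the calibration is good to about 2 mm. The wrist camera is an equidistant fisheye: a pixel r from the principal point sees the ray r / f radians off the axis. A picture is of the moment at which its call begins: read the wrist's pose just before it. get_calibration takes no time and is no camera call; for the wrist camera it gives the pose at the moment of the call.
- workorder.hand_in(): hands the job in, once; it reports no verdict.
The state is a dict: "time_s": time; "q": joint angles; "dq": joint speeds; "joint_efforts": joint torques, N m; "eef_pos": TCP position; "eef_rot": TCP orientation; "wrist_force": force on the tool from outside, world axes, zero at the start; "torque": the same for the moment, N m; "opening": opening from 0.0 (shut) to 1.0 (fully open).
Only numpy, scipy, OpenCV 4.12 (cv2) and the standard library are available. Lean on these libraries where they do the work, as an engineer would, in place of code of your own. Each camera call takes 0.05 s, during which the arm holds its last target.

### The job

Get the imaging bench ready: with the lamp carriage still at its loading end, take the red dust cap off it and put it in the blue tray, turn the amber filter housing so that its three holes match the carriage's studs and seat it fully down on them, then push the carriage along its rails until it clicks home. Also stand every sample tin upright in a green ring of its own on the reader's strip, its orange mark squarely facing the reader block, in any order. Leave the other things on the bench alone.

Things in the scene. Friction and masses are not known exactly. Their poses are not given: they have to be found in the camera images.
- filter_center (a point): Filter housing, 0.25-0.45 kg: dark round collar (grip), 56 mm diameter, 36 mm tall, orange band, amber top, above a 12 mm flange; 48 mm tall in all. Three metal ears reach 74 mm from the axis; each has a 14 mm through hole centred 56 mm from the axis, at 0, 120, 240 deg from this point's x axis (all alike: any of three turns fits). The point: on the axis, 30 mm above the underside; z up.
- lamp_seat (a point): Centre of the lamp carriage's flat top, 44 mm above the bench, moving with it. Three upright studs, 10 mm diameter, 18 mm tall, tapered tips, 56 mm from it at 0, 120, 240 deg from its x axis. x is the way to push the carriage, z up. The seated filter's point is 30 mm above this one. The plate is 150 mm wide, reaches 75 mm ahead and 130 mm behind.
- lamp_carriage (a joint): Travel of the lamp carriage along its rails, m: 0 to 0.015 at the start (loading end), 0.108 fully home. From about 0.09 a spring ball resists (up to about 8 N with the 1.5 N friction); past about 0.103 it drops in behind and holds the carriage home.
- push_bar (a point): Middle of the top edge of the green upright push bar at the carriage's rear: 14 mm thick along the slide, 80 mm wide across, rising 50 mm above the plate to 94 mm above the bench. Push it from behind or pinch it from above. Axes as the lamp seat's: x is the way to push.
- reader: Reader, fixed: off-white scanner block 45 mm thick, 380 mm long, 48 mm tall, dark red window along its face, and before it a flat printed strip with four green rings. Origin on the bench at the middle of the row; x points from the rings to the block (face 77 mm from the ring centres), y along the row. A tin faces the reader when its x axis points along this x.
- ring0 (a point): Centre, at bench level, of ring 1 of 4 on the reader's strip (green ring 68 mm across, printed flat; a green arrow points from it to the block); the rings are 90 mm apart. Axes as the reader's.
- ring1 (a point): Centre, at bench level, of ring 2 of 4 on the reader's strip (green ring 68 mm across, printed flat; a green arrow points from it to the block); the rings are 90 mm apart. Axes as the reader's.
- ring2 (a point): Centre, at bench level, of ring 3 of 4 on the reader's strip (green ring 68 mm across, printed flat; a green arrow points from it to the block); the rings are 90 mm apart. Axes as the reader's.
- ring3 (a point): Centre, at bench level, of ring 4 of 4 on the reader's strip (green ring 68 mm across, printed flat; a green arrow points from it to the block); the rings are 90 mm apart. Axes as the reader's.
- tin_a_center (a point): Sample tin, 54 mm diameter, 70 mm tall, 0.15-0.3 kg: bare metal, dark blue lid, orange mark (striped patch on one side and, on the lid, a bar from the centre towards that side). Two to four tins are present, at any turn; an absent one reads None. The point: its centre, 35 mm above its foot; x points out through the mark, z up.
- tin_b_center (a point): Sample tin, 54 mm diameter, 70 mm tall, 0.15-0.3 kg: bare metal, dark blue lid, orange mark (striped patch on one side and, on the lid, a bar from the centre towards that side). Two to four tins are present, at any turn; an absent one reads None. The point: its centre, 35 mm above its foot; x points out through the mark, z up.
- tin_c_center (a point): Sample tin, 54 mm diameter, 70 mm tall, 0.15-0.3 kg: bare metal, dark blue lid, orange mark (striped patch on one side and, on the lid, a bar from the centre towards that side). Two to four tins are present, at any turn; an absent one reads None. The point: its centre, 35 mm above its foot; x points out through the mark, z up.
- tin_d_center (a point): Sample tin, 54 mm diameter, 70 mm tall, 0.15-0.3 kg: bare metal, dark blue lid, orange mark (striped patch on one side and, on the lid, a bar from the centre towards that side). Two to four tins are present, at any turn; an absent one reads None. The point: its centre, 35 mm above its foot; x points out through the mark, z up.
- tin_a_mark (a point): The point on tin a's side, 35 mm up, at the middle of its orange mark, 27 mm from its axis. None if the tin is absent.
- tin_b_mark (a point): The point on tin b's side, 35 mm up, at the middle of its orange mark, 27 mm from its axis. None if the tin is absent.
- tin_c_mark (a point): The point on tin c's side, 35 mm up, at the middle of its orange mark, 27 mm from its axis. None if the tin is absent.
- tin_d_mark (a point): The point on tin d's side, 35 mm up, at the middle of its orange mark, 27 mm from its axis. None if the tin is absent.
- dust_cap_center (a point): Red dust cap lying on the lamp seat among the studs: a disc 60 mm in diameter, 12 mm thick, with an upright round grip knob 28 mm in diameter, 30 mm tall on it; 42 mm tall in all, 80 g. The point lies on its axis, 21 mm above its underside; z up.
- cap_tray: Blue open tray for the cap, fixed, 110 mm square, walls 4 mm thick and 25 mm tall, floor 4 mm. Origin on the bench under its centre; z up.
- tape_roll: A bystander: roll of tape, 90 mm across, 24 mm tall, lying flat; origin under its centre.
- light_meter: A bystander: grey light meter, 130 x 60 x 38 mm; origin under its middle.
Mind the look-alikes: they are no part of the job. Leave any purple or yellow look-alike of the part that bears tin_c_center alone.

How it is judged:
On the way, in this order (a step that is already met when the one before it is completed fails the run):
1. dust cap off the lamp and in the blue tray (horizontal distance between dust_cap_center and cap_tray below 0.05 m and height (world z) of dust_cap_center below 0.045 m), for 0.2 s.
2. filter housing seated fully on the three studs while the carriage is at its loading end (horizontal distance between filter_center and lamp_seat below 0.006 m and z of filter_center in the frame of lamp_seat below 0.033 m and angle between filter_center's own z axis and vertical below 0.06 rad and value of joint lamp_carriage below 0.08 m), for 0.2 s.
3. carriage with the filter housing pushed home past the spring ball (horizontal distance between filter_center and lamp_seat below 0.006 m and z of filter_center in the frame of lamp_seat below 0.033 m and angle between filter_center's own z axis and vertical below 0.06 rad and value of joint lamp_carriage above 0.104 m), for 0.2 s.
At the end, for the whole second after the job is handed in: Dust cap down in the tray; filter within 6 mm of the seat's centre, at most 3 mm short of fully down, level; carriage over 104 of its 108 mm travel; each tin present upright, within 15 mm of a ring's centre, its mark within 15 degrees of straight at the block (all of step 1 and all of step 3 and (horizontal distance between tin_a_center and ring0 below 0.015 m or horizontal distance between tin_a_center and ring1 below 0.015 m or horizontal distance between tin_a_center and ring2 below 0.015 m or horizontal distance between tin_a_center and ring3 below 0.015 m) and angle between each of tin_a_center, tin_b_center, tin_c_center, tin_d_center's own z axis and vertical below 0.1 rad and height (world z) of each of tin_a_center, tin_b_center, tin_c_center, tin_d_center below 0.045 m and angle between the x axis of each of tin_a_center, tin_b_center, tin_c_center, tin_d_center and the x axis of reader, either way round below 0.26 rad and x of each of tin_a_mark, tin_b_mark, tin_c_mark, tin_d_mark in the frame of reader above 0.008 m and (horizontal distance between tin_b_center and ring0 below 0.015 m or horizontal distance between tin_b_center and ring1 below 0.015 m or horizontal distance between tin_b_center and ring2 below 0.015 m or horizontal distance between tin_b_center and ring3 below 0.015 m) and (horizontal distance between tin_c_center and ring0 below 0.015 m or horizontal distance between tin_c_center and ring1 below 0.015 m or horizontal distance between tin_c_center and ring2 below 0.015 m or horizontal distance between tin_c_center and ring3 below 0.015 m) and (horizontal distance between tin_d_center and ring0 below 0.015 m or horizontal distance between tin_d_center and ring1 below 0.015 m or horizontal distance between tin_d_center and ring2 below 0.015 m or horizontal distance between tin_d_center and ring3 below 0.015 m) and velocity of joint lamp_carriage below 0.01 m/s); the robot touches nothing.
It fails at once if a bystander was moved by more than 50 mm (distance of any of tape_roll, light_meter from where it was at the start of the episode above 0.05 m).
Of tin_a, tin_b, tin_c, tin_d only 2 to 4 are there at a start; the rules pass over those that are not, and their reading is None.
At some moment in a run one of tin_a, tin_b, tin_c, tin_d, filter may be knocked a few centimetres aside while the robot is not near it.
It also fails if it takes over 210 s, if anything falls off the work surface, if the arm or the gripper's body presses on something with over 40 N, if the wrist force passes 120 N, or if a joint passes its speed limit or range.

## Working session

There is one attempt and no reset: what is moved stays moved. The work goes in short steps, Python scripts to look and compute and a tool call to move; the robot and the scene stay as the last step left them, time stands still between calls to the robot, and variables do not carry over. Pictures are saved under pics/ and viewed, and the job is handed in when it is done.

Besides the shell and the picture viewer there is one more tool, called after "Emit:" by a JSON object that holds its "method" and its "body". move_arm: Moves the arm, as the interface text tells. Its arguments: {"type":"object","properties":{"increments":{"type":"array"},"gripper":{"type":"number"}},"required":["increments"]}

```bash
mkdir -p pics
cat > h.py <<'E'
import numpy as np, cv2
from bench import get_obs, viewer, workorder, ctrl
from scipy.spatial.transform import Rotation as R
def Rq(q): return R.from_quat([q[1],q[2],q[3],q[0]])
def snap(n,fn):
    c=viewer.get_calibration(n); p,d=viewer.camera(n)
    cv2.imwrite('pics/'+fn+'.png',p[:,:,::-1]); np.savez('pics/'+fn+'.npz',p=p,d=d,K=c['intrinsics'],o=c['origin'],a=np.array(c['attitude']))
    return p,d,c
E
python3 - <<'E'
from h import *
print(get_obs()); print(ctrl.grip_point_offset)
for n in ['scene','top','wrist']:
    p,d,c=snap(n,n+'0'); print(n,c)
E
```

```text
{'time_s': 0.0, 'q': array([-1.45429185e+00,  1.81524919e-01,  1.60799255e+00, -3.15995012e-05,
        1.35381650e+00, -2.06326468e-01]), 'dq': array([ 6.05369500e-05, -2.38001204e-04,  6.93626683e-04, -6.45783955e-04,
       -1.07685885e-03, -4.17631977e-04]), 'joint_efforts': array([-2.31405547e-04, -4.44874012e+01, -3.51338553e+01, -1.50296037e-04,
        8.97274003e-03,  7.40174642e-07]), 'eef_pos': array([ 0.18234744, -0.5447398 ,  0.2304007 ]), 'eef_rot': array([-6.32259154e-04,  8.11559611e-01, -5.84268978e-01, -5.98773184e-04]), 'wrist_force': array([0.55999154, 0.1013011 , 0.10370702]), 'torque': array([ 0.01534567, -0.00100971,  0.08238975]), 'opening': 1.0035536471854305}
0.0187
scene {'intrinsics': array([[478.55943446,   0.        , 322.31249831],
       [  0.        , 478.55943446, 189.11843858],
       [  0.        ,   0.        ,   1.        ]]), 'origin': array([0.97098149, 0.56606526, 1.1114624 ]), 'attitude': array([0.27733649, 0.090294  , 0.28443286, 0.91325211])}
top {'intrinsics': array([[414.5675593 ,   0.        , 319.30605827],
       [  0.        , 414.5675593 , 208.84896172],
       [  0.        ,   0.        ,   1.        ]]), 'origin': array([ 0.48144245, -0.01594415,  1.24439706]), 'attitude': array([-0.69888077, -0.01912125,  0.0251496 ,  0.71454009])}
wrist {'intrinsics': array([[309.70691629,   0.        , 318.80606007],
       [  0.        , 309.70691629, 192.83321091],
       [  0.        ,   0.        ,   1.        ]]), 'origin': array([ 0.25238124, -0.5218892 ,  0.37324263]), 'attitude': array([ 0.80252888, -0.11987892,  0.08674152, -0.57797263])}
```

View pics/top0.png

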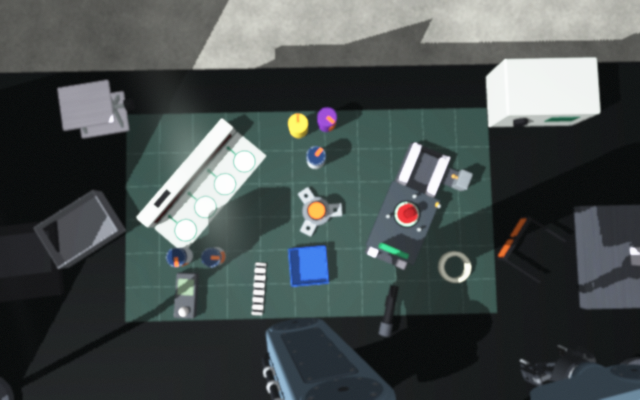

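View pics/scene0.png

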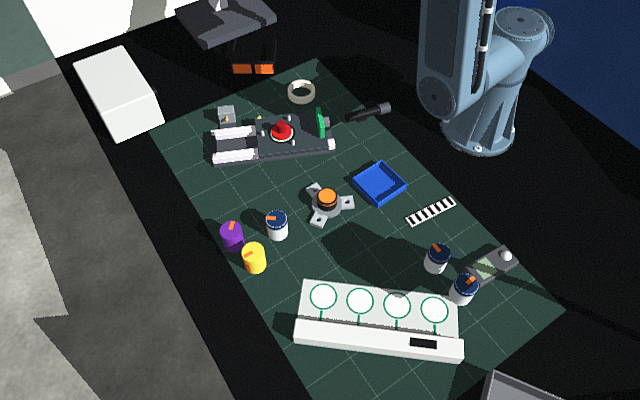

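View pics/wrist0.png

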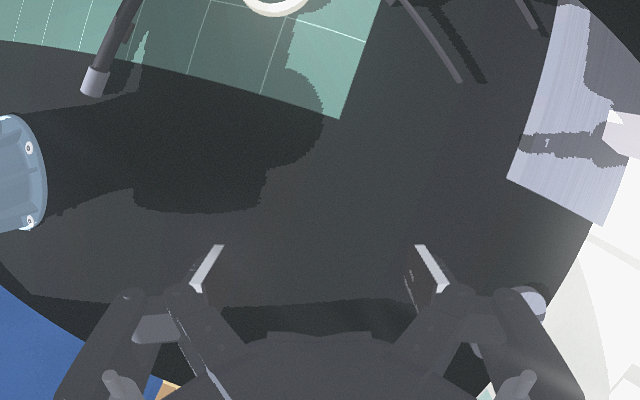

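```bash
cat >> h.py <<'E'
def cloud(fn):
    z=np.load('pics/'+fn+'.npz'); K=z['K'];d=z['d'];p=z['p']
    v,u=np.mgrid[0:400,0:640]
    x=(u-K[0,2])/K[0,0];y=(v-K[1,2])/K[1,1]
    if fn.startswith('wrist'):
        r=np.hypot(x,y); s=np.where(r>1e-6,np.tan(np.minimum(r,1.5))/np.maximum(r,1e-6),1); x=x*s;y=y*s
    P=np.stack([x*d,-y*d,-d],-1)
    W=P@Rq(z['a']).as_matrix().T+z['o']
    W[d<=0]=np.nan
    return p,W
def ortho(fn,x0,x1,y0,y1,zz,s,out):
    """warp image to plane z=zz; columns: x right? rows"""
    z=np.load('pics/'+fn+'.npz'); K=z['K']
    xs=np.arange(x0,x1,s); ys=np.arange(y1,y0,-s)
    X,Y=np.meshgrid(xs,ys)
    P=np.stack([X,Y,0*X+zz],-1)-z['o']
    C=P@Rq(z['a']).as_matrix()
    C=C*[1,-1,-1]
    if fn.startswith('wrist'):
        r=np.hypot(C[...,0],C[...,1]); t=np.arctan2(r,C[...,2]); k=t/np.maximum(r,1e-9)
        u=C[...,0]*k;v=C[...,1]*k
    else: u=C[...,0]/C[...,2];v=C[...,1]/C[...,2]
    m1=(u*K[0,0]+K[0,2]).astype(np.float32);m2=(v*K[1,1]+K[1,2]).astype(np.float32)
    im=cv2.remap(z['p'],m1,m2,cv2.INTER_CUBIC)
    if out: cv2.imwrite('pics/'+out+'.png',im[:,:,::-1])
    return im
E
python3 - <<'E'
from h import *
for fn,pts in [('top0',dict(ring=(244,160),ring2=(186,230),tin1=(316,157),tin2=(178,257),tin3=(213,257),yel=(298,125),pur=(327,119),filt=(317,211),cap=(406,213),tray=(309,266),push=(394,250),tape=(455,266),meter=(184,300),blk=(460,178),torch=(388,310),board=(300,180))),
 ('scene0',dict(tin1=(277,215),tin2=(464,283),tin3=(438,252),filt=(326,196),cap=(283,125),push=(322,115),tray=(379,184)))]:
    p,W=cloud(fn)
    for k,(u,v) in pts.items(): print(fn,k,W[v,u].round(3),p[v,u])
E
```

```text
top0 ring [0.712 0.196 0.004] [254 254 254]
top0 ring2 [ 0.505  0.373 -0.001] [254 254 254]
top0 tin1 [ 0.703 -0.021  0.074] [ 82  88 135]
top0 tin2 [0.428 0.373 0.07 ] [67 52 68]
top0 tin3 [0.426 0.275 0.071] [171  96  57]
top0 yel [0.798 0.029 0.067] [254 250 110]
top0 pur [ 0.814 -0.055  0.069] [240 128 163]
top0 filt [ 0.55  -0.02   0.049] [255 199  82]
top0 cap [ 0.537 -0.27   0.084] [209  48  52]
top0 tray [0.389 0.007 0.001] [ 67 131 239]
top0 push [ 0.435 -0.231  0.091] [ 70 226 155]
top0 tape [ 0.379 -0.429 -0.001] [39 53 50]
top0 meter [0.301 0.371 0.024] [119 125 133]
top0 blk [ 0.637 -0.439  0.047] [182 193 200]
top0 torch [ 0.259 -0.22   0.024] [52 53 58]
top0 board [ 0.648  0.029 -0.001] [ 72 101  94]
scene0 tin1 [ 0.704 -0.024  0.073] [ 35  63 110]
scene0 tin2 [0.433 0.375 0.066] [19 30 52]
scene0 tin3 [0.433 0.282 0.074] [59 41 42]
scene0 filt [ 0.557 -0.018  0.046] [253 166  67]
scene0 cap [ 0.537 -0.269  0.085] [190  37  41]
scene0 push [ 0.379 -0.303  0.005] [24 82 57]
scene0 tray [0.394 0.009 0.006] [ 48 102 214]
```

Run:
```python
from h import *
a=ortho('top0',.38,.78,-.42,-.12,.047,.001,None)
b=ortho('top0',.38,.78,.12,.42,.0,.001,None)
cv2.imwrite('pics/o1.png',np.vstack([a,b])[:,:,::-1])
a=ortho('top0',.45,.65,-.12,.08,.01,.0005,None)
b=ortho('scene0',.45,.65,-.12,.08,.01,.0005,None)
cv2.imwrite('pics/o2.png',np.hstack([a,b])[:,:,::-1])
```

```text
(no output)
```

View pics/o1.png

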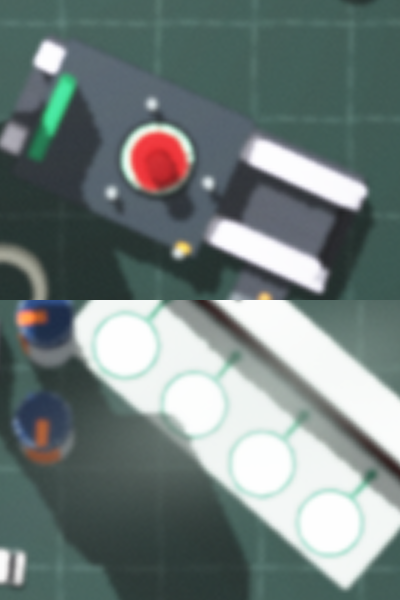

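View pics/o2.png

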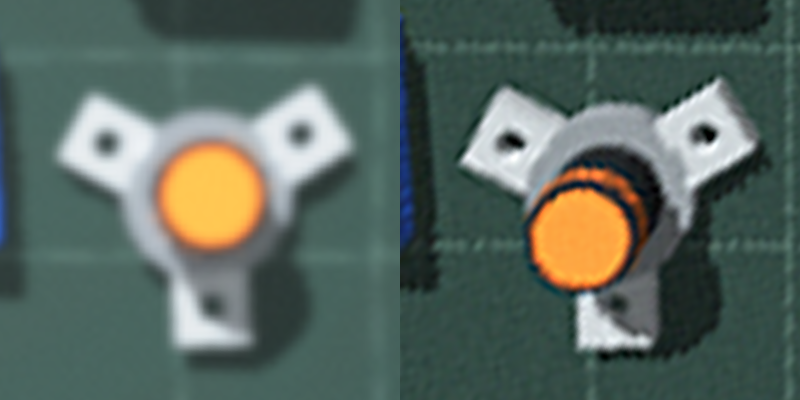

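```bash
cat >> h.py <<'E'
def plan(x,y,z,yaw=None):
    o=get_obs(); M=Rq(o['eef_rot']).as_matrix(); d=M.T@(np.array([x,y,z])-o['eef_pos'])
    cy=np.degrees(np.arctan2(M[1,0],M[0,0]))
    t=0 if yaw is None else -((yaw-cy+90)%180-90)
    print('t',round(o['time_s'],1),'pos',o['eef_pos'].round(4),'yaw',cy.round(1),'q6',o['q'][5].round(2),'open',round(o['opening'],3),'F',np.round(o['wrist_force'],1))
    print('tx %.4f ty %.4f tz %.4f turn %.1f'%(*d,t))
E
python3 -c "
from h import *
plan(.537,-.28,.20,-54)"
```

```text
t 0.1 pos [ 0.1824 -0.5449  0.2306] yaw -71.5 q6 -0.21 open 0.997 F [-0.7  0.2  1. ]
tx -0.1387 ty -0.4203 tz 0.0309 turn -17.5
```

Emit:
{"method": "move_arm", "body": {"increments": [{"tx": -0.139,"ty": -0.42,"tz": 0.03,"turn": -17.5},{"tx": -0.139,"ty": -0.42,"tz": 0.03,"turn": -17.5},{"tx": -0.139,"ty": -0.42,"tz": 0.03,"turn": -17.5},{"tx": -0.139,"ty": -0.42,"tz": 0.03,"turn": -17.5},{"tx": -0.139,"ty": -0.42,"tz": 0.03,"turn": -17.5},{"tx": -0.139,"ty": -0.42,"tz": 0.03,"turn": -17.5},{"tx": -0.139,"ty": -0.42,"tz": 0.03,"turn": -17.5},{"tx": -0.139,"ty": -0.42,"tz": 0.03,"turn": -17.5},{"tx": -0.139,"ty": -0.42,"tz": 0.03,"turn": -17.5},{"tx": -0.139,"ty": -0.42,"tz": 0.03,"turn": -17.5},{"tx": -0.139,"ty": -0.42,"tz": 0.03,"turn": -17.5},{"tx": -0.139,"ty": -0.42,"tz": 0.03,"turn": -17.5},{"tx": -0.139,"ty": -0.42,"tz": 0.03,"turn": -17.5},{"tx": -0.139,"ty": -0.42,"tz": 0.03,"turn": -17.5},{"tx": -0.139,"ty": -0.42,"tz": 0.03,"turn": -17.5},{"tx": -0.139,"ty": -0.42,"tz": 0.03,"turn": -17.5}], "gripper": 0.65}}

```text
time_s: 1.48
eef_pos: [0.5358, -0.2813, 0.2014]
eef_rot: [0.0, 0.891, -0.455, -0.0]
wrist_force: [-1.3, 0.3, -0.2]
opening: 0.65
```

Run:
```python
from h import *
snap('wrist','wrist1')
plan(.537,-.28,.06,-54)
a=ortho('wrist1',.43,.68,-.41,-.16,.062,.0005,'o3')
```

```text
t 1.5 pos [ 0.5359 -0.2813  0.2015] yaw -54.1 q6 0.27 open 0.651 F [ 0.3  0.7 -0.8]
tx -0.0004 ty -0.0017 tz 0.1415 turn -0.1
```

View pics/o3.png

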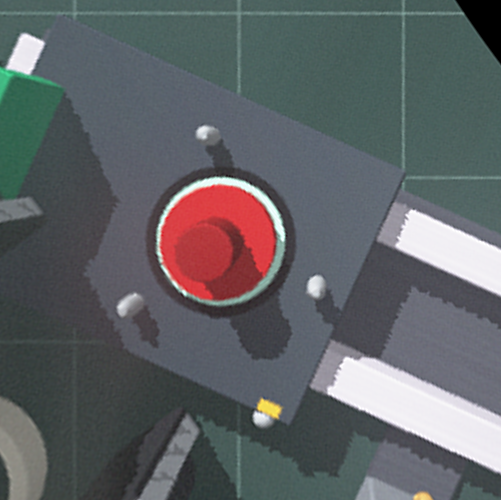

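View pics/wrist1.png

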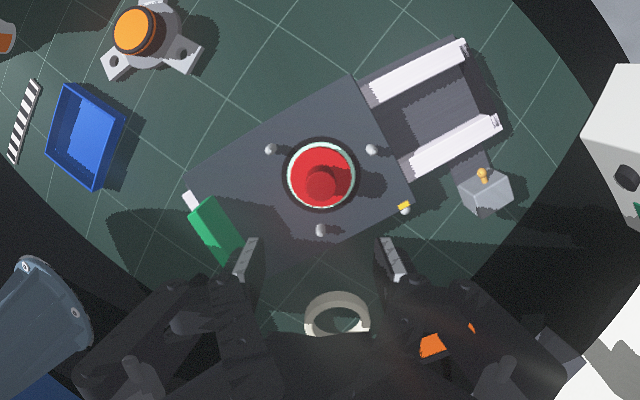

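Run:
```python
from h import *
p,W=cloud('wrist1'); p=p.astype(int)
red=(p[...,0]>90)&(p[...,1]<70)&(p[...,2]<80)
W2=W[red]; 
for lo,hi in[(.05,.062),(.08,.09)]:
    m=(W2[:,2]>lo)&(W2[:,2]<hi)&(abs(W2[:,1]+.28)<.05)
    q=W2[m]; c,r=cv2.minEnclosingCircle(q[:,:2].astype(np.float32)); print(m.sum(),q.mean(0).round(4),np.round(c,4),r)
```

```text
1867 [ 0.541  -0.2798  0.0562] [ 0.5375 -0.2818] 0.02944430708885193
772 [ 0.5378 -0.2816  0.0859] [ 0.5373 -0.2822] 0.014369393698871136
```

Emit:
{"method": "move_arm", "body": {"increments": [{"tx": 0.0015,"ty": -0.001,"tz": 0.04},{"tx": 0.0015,"ty": -0.001,"tz": 0.08},{"tx": 0.0015,"ty": -0.001,"tz": 0.11},{"tx": 0.0015,"ty": -0.001,"tz": 0.13},{"tx": 0.0015,"ty": -0.001,"tz": 0.14},{"tx": 0.0015,"ty": -0.001,"tz": 0.141},{"tx": 0.0015,"ty": -0.001,"tz": 0.141},{"tx": 0.0015,"ty": -0.001,"tz": 0.141}]}}

```text
validation failed for argument at $.in...
```

Emit:
{"method": "move_arm", "body": {"increments": [{"tz": 0},{"tz": 0},{"tz": 0},{"tz": 0},{"tz": 0},{"tz": 0},{"tz": 0},{"tz": 0}], "gripper": 0.1}}

```text
validation failed for argument at $.in...
```

Emit:
{"method": "move_arm", "body": {"increments": [{"tz": -0.01},{"tz": -0.03},{"tz": -0.07},{"tz": -0.1},{"tz": -0.12},{"tz": -0.12},{"tz": -0.12}]}}

```text
validation failed for argument at $.in...
```

Run:
```python
from h import *
snap('wrist','wrist2')
plan(.54,-.28,.2,-54)
z=np.load('pics/top0.npz')
p,W=cloud('top0');p=p.astype(int)
b=(p[...,2]>110)&(p[...,0]<90)&(p[...,2]-p[...,0]>70)&(abs(W[...,1])<.1)&(W[...,0]<.5)&(W[...,2]>.017)
print(cv2.minAreaRect(W[b][:,:2].astype(np.float32)))
plan(.39,.008,.16,-54)
```

```text
t 1.6 pos [ 0.536  -0.2812  0.2015] yaw -54.1 q6 0.27 open 0.65 F [ 0.4 -0.   0.1]
tx 0.0014 ty -0.0040 tz 0.0015 turn -0.1
((0.39329248666763306, 0.008980486541986465), (0.10991476476192474, 0.10982376337051392), 3.5065488815307617)
t 1.6 pos [ 0.536  -0.2812  0.2015] yaw -54.1 q6 0.27 open 0.65 F [ 0.4 -0.   0.1]
tx -0.3199 ty -0.0513 tz 0.0414 turn -0.1
```

View pics/wrist2.png

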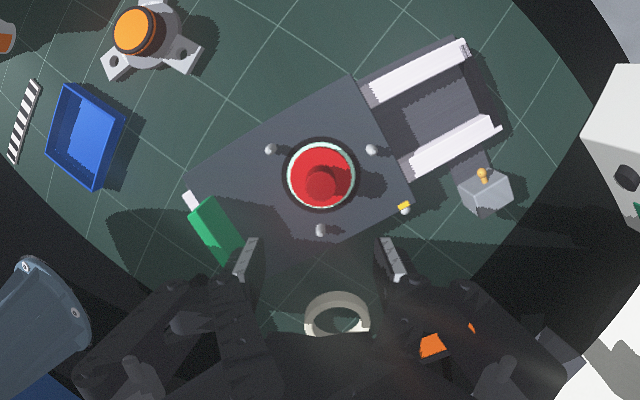

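All keys are apparently required in each row; nothing moved. Retrying.

Emit:
{"method": "move_arm", "body": {"increments": [{"tx": 0.0015,"ty": -0.001,"tz": 0.04,"turn": 0},{"tx": 0.0015,"ty": -0.001,"tz": 0.08,"turn": 0},{"tx": 0.0015,"ty": -0.001,"tz": 0.11,"turn": 0},{"tx": 0.0015,"ty": -0.001,"tz": 0.13,"turn": 0},{"tx": 0.0015,"ty": -0.001,"tz": 0.14,"turn": 0},{"tx": 0.0015,"ty": -0.001,"tz": 0.141,"turn": 0},{"tx": 0.0015,"ty": -0.001,"tz": 0.141,"turn": 0},{"tx": 0.0015,"ty": -0.001,"tz": 0.141,"turn": 0}]}}

```text
time_s: 2.25
eef_pos: [0.5394, -0.282, 0.0622]
eef_rot: [0.0, 0.891, -0.454, 0.002]
wrist_force: [0.4, -0.6, -0.0]
opening: 0.65
```

Emit:
{"method": "move_arm", "body": {"increments": [{"tx": 0,"ty": 0,"tz": 0,"turn": 0},{"tx": 0,"ty": 0,"tz": 0,"turn": 0},{"tx": 0,"ty": 0,"tz": 0,"turn": 0},{"tx": 0,"ty": 0,"tz": 0,"turn": 0},{"tx": 0,"ty": 0,"tz": 0,"turn": 0},{"tx": 0,"ty": 0,"tz": 0,"turn": 0},{"tx": 0,"ty": 0,"tz": 0,"turn": 0},{"tx": 0,"ty": 0,"tz": 0,"turn": 0}], "gripper": 0.1}}

```text
time_s: 2.92
eef_pos: [0.5394, -0.2817, 0.0622]
eef_rot: [0.0, 0.891, -0.454, 0.001]
wrist_force: [-0.3, 0.5, 5.8]
opening: 0.305
```

Emit:
{"method": "move_arm", "body": {"increments": [{"tx": 0,"ty": 0,"tz": -0.01,"turn": 0},{"tx": 0,"ty": 0,"tz": -0.03,"turn": 0},{"tx": 0,"ty": 0,"tz": -0.06,"turn": 0},{"tx": 0,"ty": 0,"tz": -0.09,"turn": 0},{"tx": 0,"ty": 0,"tz": -0.11,"turn": 0},{"tx": 0,"ty": 0,"tz": -0.11,"turn": 0},{"tx": 0,"ty": 0,"tz": -0.11,"turn": 0}]}}

```text
time_s: 3.5
eef_pos: [0.5391, -0.2814, 0.1724]
eef_rot: [0.0, 0.891, -0.454, 0.002]
wrist_force: [0.0, 0.2, -0.3]
opening: 0.305
```

Run:
```python
from h import *
snap('wrist','wrist3')
plan(.393,.009,.17,-54)
```

```text
t 3.5 pos [ 0.5382 -0.2807  0.1705] yaw -54.0 q6 0.27 open 0.306 F [-0.4  0.8 -1.2]
tx -0.3197 ty -0.0528 tz 0.0004 turn 0.0
```

View pics/wrist3.png

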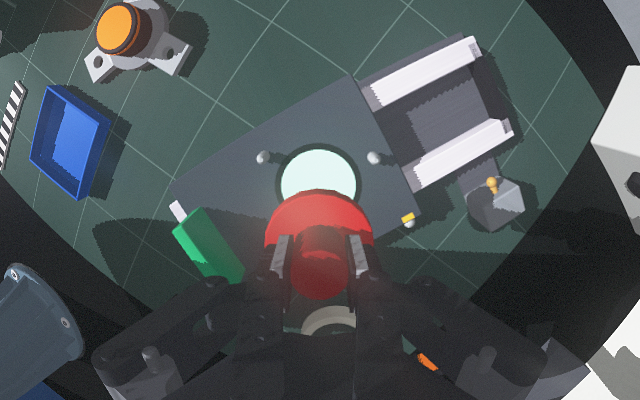

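Emit:
{"method": "move_arm", "body": {"increments": [{"tx": -0.04,"ty": -0.007,"tz": 0,"turn": 0},{"tx": -0.08,"ty": -0.013,"tz": 0,"turn": 0},{"tx": -0.12,"ty": -0.02,"tz": 0,"turn": 0},{"tx": -0.16,"ty": -0.027,"tz": 0,"turn": 0},{"tx": -0.2,"ty": -0.033,"tz": 0,"turn": 0},{"tx": -0.24,"ty": -0.04,"tz": 0,"turn": 0},{"tx": -0.28,"ty": -0.047,"tz": 0,"turn": 0},{"tx": -0.31,"ty": -0.052,"tz": 0,"turn": 0},{"tx": -0.32,"ty": -0.053,"tz": 0,"turn": 0},{"tx": -0.32,"ty": -0.053,"tz": 0.03,"turn": 0},{"tx": -0.32,"ty": -0.053,"tz": 0.07,"turn": 0},{"tx": -0.32,"ty": -0.053,"tz": 0.1,"turn": 0},{"tx": -0.32,"ty": -0.053,"tz": 0.13,"turn": 0},{"tx": -0.32,"ty": -0.053,"tz": 0.142,"turn": 0},{"tx": -0.32,"ty": -0.053,"tz": 0.145,"turn": 0},{"tx": -0.32,"ty": -0.053,"tz": 0.145,"turn": 0},{"tx": -0.32,"ty": -0.053,"tz": 0.145,"turn": 0}]}}

```text
time_s: 4.97
eef_pos: [0.3923, 0.0092, 0.0244]
eef_rot: [0.0, 0.891, -0.454, -0.001]
wrist_force: [0.0, 0.2, -1.0]
opening: 0.305
```

Emit:
{"method": "move_arm", "body": {"increments": [{"tx": 0,"ty": 0,"tz": 0,"turn": 0},{"tx": 0,"ty": 0,"tz": 0,"turn": 0},{"tx": 0,"ty": 0,"tz": 0,"turn": 0},{"tx": 0,"ty": 0,"tz": 0,"turn": 0},{"tx": 0,"ty": 0,"tz": -0.03,"turn": 0},{"tx": 0,"ty": 0,"tz": -0.07,"turn": 0},{"tx": 0,"ty": 0,"tz": -0.11,"turn": 0},{"tx": 0,"ty": 0,"tz": -0.15,"turn": 0},{"tx": 0,"ty": 0,"tz": -0.176,"turn": 0},{"tx": 0,"ty": 0,"tz": -0.176,"turn": 0}], "gripper": 0.5}}

```text
time_s: 5.8
eef_pos: [0.3969, 0.0082, 0.2078]
eef_rot: [-0.001, 0.891, -0.454, 0.006]
wrist_force: [0.7, 1.0, 1.5]
opening: 0.497
```

Run:
```python
from h import *
plan(.553,-.016,.20,1)
```

```text
t 5.8 pos [0.3969 0.0082 0.2078] yaw -54.0 q6 0.66 open 0.497 F [0.7 1.  1.5]
tx 0.1113 ty -0.1120 tz 0.0097 turn -55.0
```

Emit:
{"method": "move_arm", "body": {"increments": [{"tx": 0.02,"ty": -0.02,"tz": 0,"turn": -7},{"tx": 0.05,"ty": -0.05,"tz": 0,"turn": -14},{"tx": 0.08,"ty": -0.08,"tz": 0,"turn": -21},{"tx": 0.1,"ty": -0.1,"tz": 0,"turn": -28},{"tx": 0.114,"ty": -0.115,"tz": 0,"turn": -35},{"tx": 0.114,"ty": -0.115,"tz": 0,"turn": -42},{"tx": 0.114,"ty": -0.115,"tz": 0,"turn": -49},{"tx": 0.114,"ty": -0.115,"tz": 0,"turn": -55},{"tx": 0.114,"ty": -0.115,"tz": 0,"turn": -55},{"tx": 0.114,"ty": -0.115,"tz": 0,"turn": -55},{"tx": 0.114,"ty": -0.115,"tz": 0,"turn": -55}], "gripper": 1.0}}

```text
time_s: 6.72
eef_pos: [0.5529, -0.0154, 0.2009]
eef_rot: [-0.0, 1.0, 0.007, -0.0]
wrist_force: [-0.0, -0.5, 0.7]
opening: 1.0
```

Run:
```python
from h import *
snap('wrist','wrist4');snap('top','top4')
plan(.553,-.016,.20,1)
ortho('wrist4',.45,.65,-.12,.08,.012,.0004,'o4')
p,W=cloud('top4')
```

```text
t 6.8 pos [ 0.553  -0.0154  0.2012] yaw 0.9 q6 -0.26 open 1.001 F [-0.5  0.8 -0.7]
tx -0.0001 ty 0.0006 tz 0.0012 turn -0.1
```

View pics/wrist4.png

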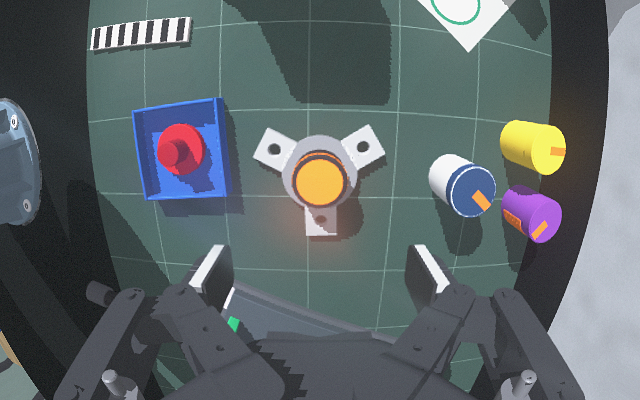

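View pics/o4.png

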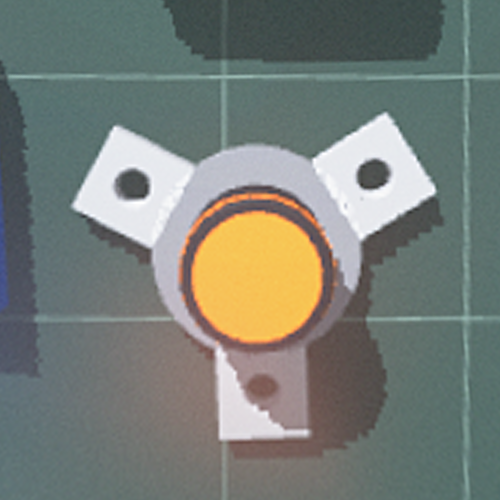

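View pics/top4.png

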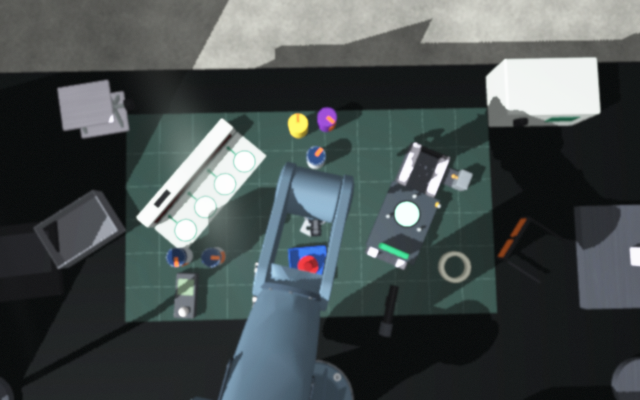

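Emit:
{"method": "move_arm", "body": {"increments": [{"tx": -0.0005,"ty": 0.004,"tz": 0.04,"turn": -1},{"tx": -0.0005,"ty": 0.004,"tz": 0.08,"turn": -1},{"tx": -0.0005,"ty": 0.004,"tz": 0.12,"turn": -1},{"tx": -0.0005,"ty": 0.004,"tz": 0.15,"turn": -1},{"tx": -0.0005,"ty": 0.004,"tz": 0.17,"turn": -1},{"tx": -0.0005,"ty": 0.004,"tz": 0.18,"turn": -1},{"tx": -0.0005,"ty": 0.004,"tz": 0.183,"turn": -1},{"tx": -0.0005,"ty": 0.004,"tz": 0.183,"turn": -1},{"tx": -0.0005,"ty": 0.004,"tz": 0.183,"turn": -1}]}}

```text
time_s: 7.57
eef_pos: [0.5541, -0.0198, 0.0198]
eef_rot: [0.0, 1.0, 0.017, 0.001]
wrist_force: [0.6, -0.1, 0.5]
opening: 1.001
```

Emit:
{"method": "move_arm", "body": {"increments": [{"tx": 0,"ty": 0,"tz": 0,"turn": 0},{"tx": 0,"ty": 0,"tz": 0,"turn": 0},{"tx": 0,"ty": 0,"tz": 0,"turn": 0},{"tx": 0,"ty": 0,"tz": 0,"turn": 0},{"tx": 0,"ty": 0,"tz": 0,"turn": 0},{"tx": 0,"ty": 0,"tz": 0,"turn": 0},{"tx": 0,"ty": 0,"tz": 0,"turn": 0},{"tx": 0,"ty": 0,"tz": 0,"turn": 0},{"tx": 0,"ty": 0,"tz": 0,"turn": 0},{"tx": 0,"ty": 0,"tz": 0,"turn": 0}], "gripper": 0.3}}

```text
time_s: 8.4
eef_pos: [0.554, -0.0198, 0.02]
eef_rot: [0.0, 1.0, 0.017, 0.001]
wrist_force: [-1.3, 0.0, 7.0]
opening: 0.637
```

Emit:
{"method": "move_arm", "body": {"increments": [{"tx": 0,"ty": 0,"tz": -0.01,"turn": 0},{"tx": 0,"ty": 0,"tz": -0.03,"turn": 0},{"tx": 0,"ty": 0,"tz": -0.06,"turn": 0},{"tx": 0,"ty": 0,"tz": -0.09,"turn": 0},{"tx": 0,"ty": 0,"tz": -0.12,"turn": 0},{"tx": 0,"ty": 0,"tz": -0.15,"turn": 0},{"tx": 0,"ty": 0,"tz": -0.15,"turn": 0},{"tx": 0,"ty": 0,"tz": -0.15,"turn": 0},{"tx": 0,"ty": 0,"tz": -0.15,"turn": 0},{"tx": 0,"ty": 0,"tz": -0.15,"turn": 0}]}}

```text
time_s: 9.23
eef_pos: [0.5513, -0.0191, 0.1664]
eef_rot: [-0.0, 1.0, 0.017, -0.002]
wrist_force: [0.2, -0.9, -2.2]
opening: 0.633
```

Run:
```python
from h import *
p,d,c=snap('wrist','wrist5');o=get_obs();print(o)
plan(.5375,-.282,.17,-53)
ortho('wrist5',.45,.65,-.12,.08,o['eef_pos'][2]-.005,.0004,'o5')
ortho('wrist1',.44,.64,-.38,-.18,.062,.0004,'o6')
```

```text
{'time_s': 9.2833, 'q': array([-2.49910853e-01,  1.99224031e-01,  1.72388060e+00, -4.15118258e-06,
        1.22238201e+00, -2.84709762e-01]), 'dq': array([ 0.00245273,  0.00457437, -0.00391422,  0.00026131,  0.00010478,
       -0.00013263]), 'joint_efforts': array([ 2.94544129e-02, -4.53480291e+01, -3.45844388e+01, -3.55604043e-04,
        2.84181355e-03,  1.81607493e-04]), 'eef_pos': array([ 0.55127068, -0.0191346 ,  0.16625047]), 'eef_rot': array([-5.12395628e-04,  9.99846726e-01,  1.73992560e-02, -1.87836238e-03]), 'wrist_force': array([-0.8800945 , -0.82919172, -2.15975029]), 'torque': array([-0.00603607,  0.00579423, -0.01905786]), 'opening': 0.6338582992308646}
t 9.3 pos [ 0.5513 -0.0191  0.1663] yaw 2.0 q6 -0.28 open 0.634 F [-0.9 -0.8 -2.2]
tx -0.0229 ty 0.2622 tz -0.0039 turn 55.0
```

View pics/o5.png

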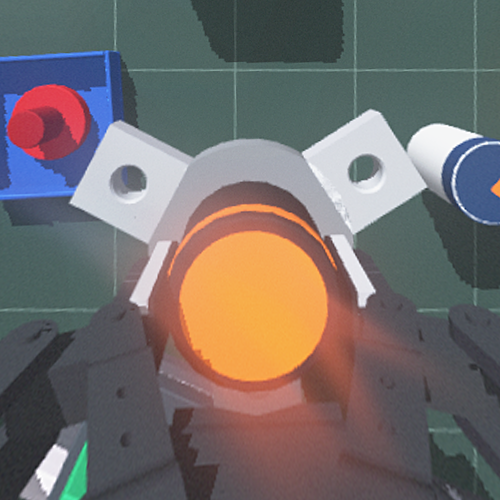

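View pics/o6.png

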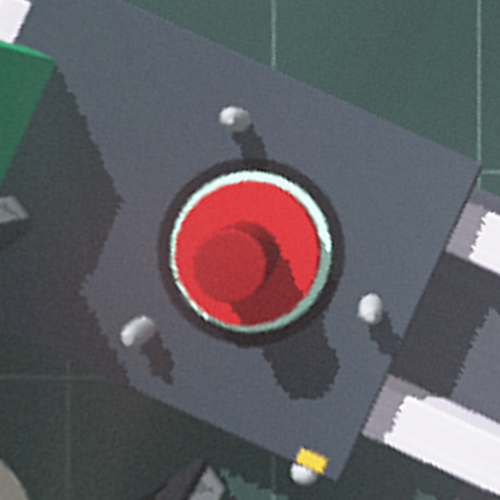

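Run:
```python
from h import *
from scipy.optimize import least_squares
S=[]
for fn in ['wrist1','wrist2','wrist3','top0','scene0']:
    p,W=cloud(fn); 
    ok=(W[...,2]>.050)&(W[...,2]<.066); out=[]
    for g in [(.533,-.225),(.491,-.312),(.589,-.304)]:
        m=ok&(np.hypot(W[...,0]-g[0],W[...,1]-g[1])<.014)
        q=W[m]
        if len(q)<4: out.append(None);continue
        c,r=cv2.minEnclosingCircle(q[:,:2].astype(np.float32))
        out.append(np.array(c)); print(fn,m.sum(),np.round(c,4),round(r,4),q[:,2].max().round(3), q.mean(0).round(4))
    gs=[(i,o) for i,o in enumerate(out) if o is not None]
    if len(gs)>=2:
        # stud order angles: idx0=+120 ,idx1=240, idx2=0
        A=np.radians([120,240,0])
        f=lambda v: np.concatenate([[v[0]+.056*np.cos(v[2]+A[i])-o[0],v[1]+.056*np.sin(v[2]+A[i])-o[1]] for i,o in gs])
        s=least_squares(f,[.54,-.28,-.42]); print('   fit',s.x[:2].round(4),np.degrees(s.x[2]).round(2),'res',np.abs(s.fun).max().round(4))
z=np.load('pics/wrist5.npz')
```

```text
wrist1 101 [ 0.5315 -0.2274] 0.0054 0.063 [ 0.5325 -0.2277  0.0585]
wrist1 87 [ 0.4893 -0.3166] 0.0042 0.063 [ 0.4926 -0.3145  0.0583]
wrist1 103 [ 0.5876 -0.3062] 0.0054 0.063 [ 0.5879 -0.3052  0.0588]
   fit [ 0.5361 -0.2834] -24.61 res 0.0012
wrist2 101 [ 0.5315 -0.2274] 0.0054 0.063 [ 0.5325 -0.2277  0.0584]
wrist2 88 [ 0.4914 -0.3158] 0.0048 0.063 [ 0.4927 -0.3145  0.0581]
wrist2 100 [ 0.5862 -0.3072] 0.0049 0.063 [ 0.5878 -0.3051  0.0587]
   fit [ 0.5364 -0.2835] -24.94 res 0.0009
wrist3 118 [ 0.5316 -0.2279] 0.005 0.064 [ 0.5327 -0.2276  0.0588]
wrist3 114 [ 0.588  -0.3066] 0.0052 0.064 [ 0.5881 -0.3054  0.0588]
   fit [ 0.5371 -0.2836] -24.33 res 0.0001
top0 10 [ 0.5322 -0.2247] 0.0045 0.063 [ 0.5328 -0.2241  0.0592]
top0 12 [ 0.4931 -0.3134] 0.0053 0.061 [ 0.493  -0.3127  0.0574]
top0 11 [ 0.5884 -0.3038] 0.0052 0.061 [ 0.5892 -0.3026  0.057 ]
   fit [ 0.5379 -0.2806] -24.24 res 0.0006
scene0 10 [ 0.5344 -0.221 ] 0.004 0.064 [ 0.5344 -0.2209  0.0575]
scene0 10 [ 0.4951 -0.3069] 0.0038 0.061 [ 0.4944 -0.3102  0.0554]
scene0 10 [ 0.5902 -0.303 ] 0.0054 0.061 [ 0.5907 -0.3011  0.056 ]
   fit [ 0.5399 -0.277 ] -25.97 res 0.0016
```

```bash
python3 - <<'E'
from h import *
o=get_obs(); T=o['eef_pos']
p,W=cloud('wrist5');p=p.astype(int)
m=(W[...,2]>T[2]+.015)&(W[...,2]<T[2]+.04)&(p[...,0]>180)&(p[...,1]>90)&(p[...,2]<110)&(np.hypot(W[...,0]-T[0],W[...,1]-T[1])<.05)
q=W[m];print(m.sum(),q.mean(0)-T,np.percentile(q[:,2],[5,50,95])-T[2])
top=m&(W[...,2]>np.percentile(q[:,2],50)-.003)
print(cv2.minEnclosingCircle((W[top][:,:2]-T[:2]).astype(np.float32)))
im=ortho('wrist5',.45,.65,-.12,.08,T[2]-.008,.0004,'o5b')
g=cv2.cvtColor(im,cv2.COLOR_RGB2GRAY)
# flange plane
m=(np.hypot(W[...,0]-.5,W[...,1]-.01)<.02)|(np.hypot(W[...,0]-.598,W[...,1]-.012)<.02)
print('flange z',np.median(W[m&(W[...,2]>.1)][:,2])-T[2])
for x0 in (60,300):
    s=cv2.resize(im[120:260,x0:x0+140],None,fx=4,fy=4,interpolation=cv2.INTER_CUBIC)
    cv2.imwrite(f'pics/h{x0}.png',s[:,:,::-1])
a=cv2.imread('pics/h60.png');b=cv2.imread('pics/h300.png')
cv2.imwrite('pics/hh.png',np.hstack([a,b])[:,:, :][:, ::1])
E
python3 -c "
import cv2;a=cv2.imread('pics/hh.png');print(a.shape);cv2.imwrite('pics/hh2.png',cv2.resize(a,(800,400)))"
```

```text
8440 [-0.00070951  0.00182533  0.02840857] [0.02418364 0.02877475 0.02974615]
((-0.0008784446399658918, -0.0009559914469718933), 0.028363389894366264)
flange z -0.007420978840620512
(560, 1120, 3)
```

View pics/hh2.png

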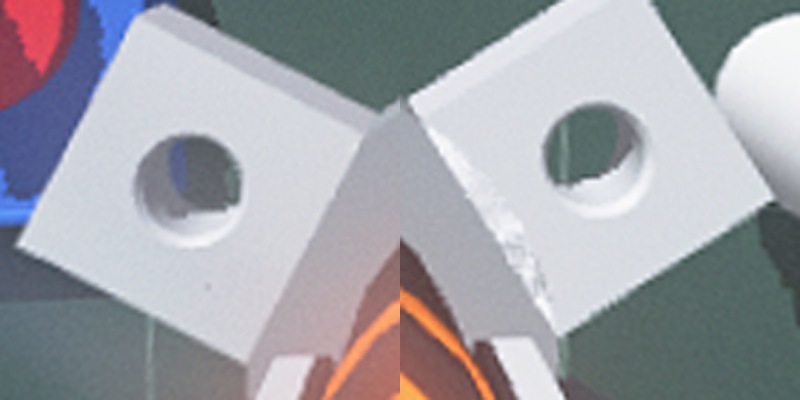

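Emit:
{"method": "move_arm", "body": {"increments": [{"tx": -0.002,"ty": 0.03,"tz": 0,"turn": 7},{"tx": -0.005,"ty": 0.06,"tz": 0,"turn": 14},{"tx": -0.008,"ty": 0.1,"tz": 0,"turn": 21},{"tx": -0.012,"ty": 0.14,"tz": 0,"turn": 28},{"tx": -0.015,"ty": 0.18,"tz": 0,"turn": 35},{"tx": -0.018,"ty": 0.21,"tz": 0,"turn": 42},{"tx": -0.02,"ty": 0.24,"tz": 0,"turn": 49},{"tx": -0.022,"ty": 0.26,"tz": 0,"turn": 56},{"tx": -0.0223,"ty": 0.264,"tz": 0.02,"turn": 57},{"tx": -0.0223,"ty": 0.264,"tz": 0.05,"turn": 57},{"tx": -0.0223,"ty": 0.264,"tz": 0.06,"turn": 57},{"tx": -0.0223,"ty": 0.264,"tz": 0.066,"turn": 57},{"tx": -0.0223,"ty": 0.264,"tz": 0.066,"turn": 57},{"tx": -0.0223,"ty": 0.264,"tz": 0.066,"turn": 57},{"tx": -0.0223,"ty": 0.264,"tz": 0.066,"turn": 57},{"tx": -0.0223,"ty": 0.264,"tz": 0.066,"turn": 57}]}}

```text
time_s: 10.62
eef_pos: [0.5407, -0.2844, 0.104]
eef_rot: [0.0, 0.887, -0.461, 0.001]
wrist_force: [0.5, -0.6, -3.5]
opening: 0.642
```

Run:
```python
from h import *
p,d,c=snap('wrist','wrist6')
plan(.5382,-.2835,.095,-55)
cv2.imwrite('pics/w6.png',cv2.resize(p[60:260,180:460],None,fx=2.8,fy=2.8,interpolation=cv2.INTER_CUBIC)[:,:,::-1])
```

```text
t 10.7 pos [ 0.5405 -0.2844  0.1038] yaw -55.0 q6 0.28 open 0.637 F [-0.8 -0.9 -2.7]
tx -0.0021 ty 0.0014 tz 0.0088 turn 0.0
```

View pics/w6.png

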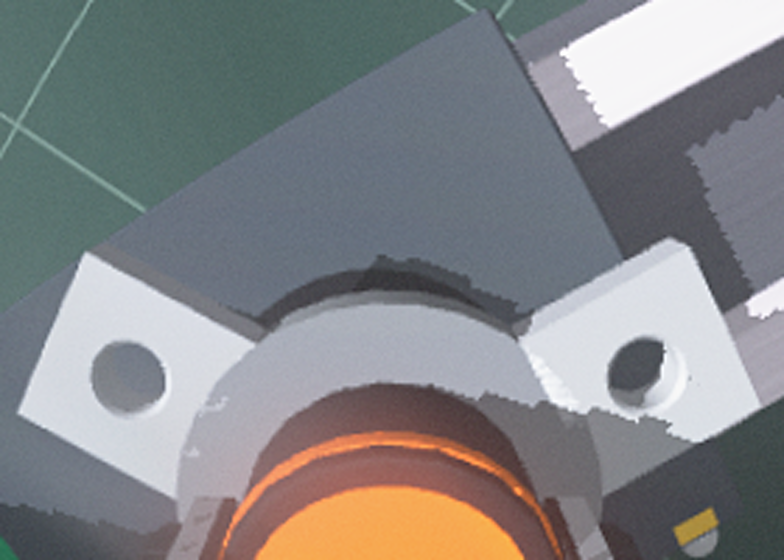

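Emit:
{"method": "move_arm", "body": {"increments": [{"tx": 0,"ty": 0,"tz": 0,"turn": 0},{"tx": 0,"ty": 0,"tz": 0,"turn": 0},{"tx": 0,"ty": 0,"tz": 0,"turn": 0},{"tx": 0,"ty": 0,"tz": 0,"turn": 0},{"tx": 0,"ty": 0,"tz": 0,"turn": 0},{"tx": 0,"ty": 0,"tz": 0,"turn": 0}]}}

```text
time_s: 11.17
eef_pos: [0.5396, -0.2841, 0.1023]
eef_rot: [-0.0, 0.887, -0.462, -0.0]
wrist_force: [-0.1, 0.5, -2.1]
opening: 0.635
```

Emit:
{"method": "move_arm", "body": {"increments": [{"tx": 0,"ty": 0,"tz": 0.005,"turn": 0},{"tx": 0,"ty": 0,"tz": 0.01,"turn": 0},{"tx": 0,"ty": 0,"tz": 0.01,"turn": 0},{"tx": 0,"ty": 0,"tz": 0.01,"turn": 0},{"tx": 0,"ty": 0,"tz": 0.01,"turn": 0},{"tx": 0,"ty": 0,"tz": 0.01,"turn": 0},{"tx": 0,"ty": 0,"tz": 0.01,"turn": 0},{"tx": 0,"ty": 0,"tz": 0.01,"turn": 0},{"tx": 0,"ty": 0,"tz": 0.01,"turn": 0},{"tx": 0,"ty": 0,"tz": 0.01,"turn": 0}]}}

```text
time_s: 12.0
eef_pos: [0.5397, -0.2842, 0.0924]
eef_rot: [0.0, 0.887, -0.462, 0.0]
wrist_force: [0.4, -0.0, -2.6]
opening: 0.636
```

Run:
```python
from h import *
p,d,c=snap('wrist','wrist7')
plan(.5382,-.2835,.09,-55)
cv2.imwrite('pics/w7.png',cv2.resize(p[100:240,180:460],None,fx=2.8,fy=2.8,interpolation=cv2.INTER_CUBIC)[:,:,::-1])
```

```text
t 12.1 pos [ 0.5397 -0.2842  0.0924] yaw -55.0 q6 0.28 open 0.635 F [ 1.   0.5 -2.5]
tx -0.0014 ty 0.0008 tz 0.0024 turn -0.0
```

View pics/w7.png

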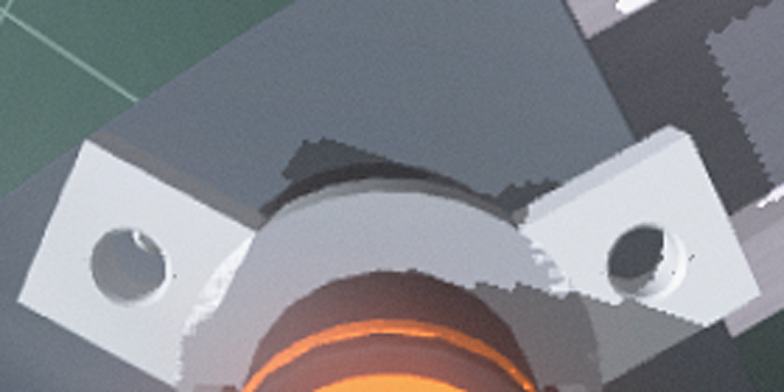

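```bash
cat >> h.py <<'E'
def proj(fn,P):
    z=np.load('pics/'+fn+'.npz');K=z['K']; C=(np.asarray(P)-z['o'])@Rq(z['a']).as_matrix()*[1,-1,-1]
    r=np.hypot(C[...,0],C[...,1]);k=np.arctan2(r,C[...,2])/r if fn.startswith('wrist') else 1/C[...,2]
    return np.stack([C[...,0]*k*K[0,0]+K[0,2],C[...,1]*k*K[1,1]+K[1,2]],-1)
def overlay(fn,circs,box,f,out,extra=()):
    z=np.load('pics/'+fn+'.npz');u0,u1,v0,v1=box
    im=cv2.resize(z['p'][v0:v1,u0:u1],None,fx=f,fy=f,interpolation=cv2.INTER_CUBIC)[:,:,::-1].copy()
    t=np.linspace(0,2*np.pi,40)
    for x,y,zz,r,col in circs:
        q=proj(fn,np.stack([x+r*np.cos(t),y+r*np.sin(t),0*t+zz],-1)); q=((q-[u0,v0]+.5)*f-.5).round().astype(int)
        cv2.polylines(im,[q],True,col,1)
    cv2.imwrite('pics/'+out+'.png',im)
E
python3 - <<'E'
from h import *
T=get_obs()['eef_pos']
c=[]
for a in (0,120,240):
    A=np.radians(a-24.5); c.append((.5366+.056*np.cos(A),-.2834+.056*np.sin(A),.062,.003,(0,0,255)));c.append((.5366+.056*np.cos(A),-.2834+.056*np.sin(A),.055,.005,(0,0,255)))
    B=np.radians(a-55+30.5); x=T[0]-.0016;y=T[1]+.0001
    for dz in (-.0078,-.0198): c.append((x+.056*np.cos(B),y+.056*np.sin(B),T[2]+dz,.007,(0,255,0)))
overlay('wrist7',c,(180,460,100,240),2.8,'w7o')
E
```

```text
(no output)
```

View pics/w7o.png

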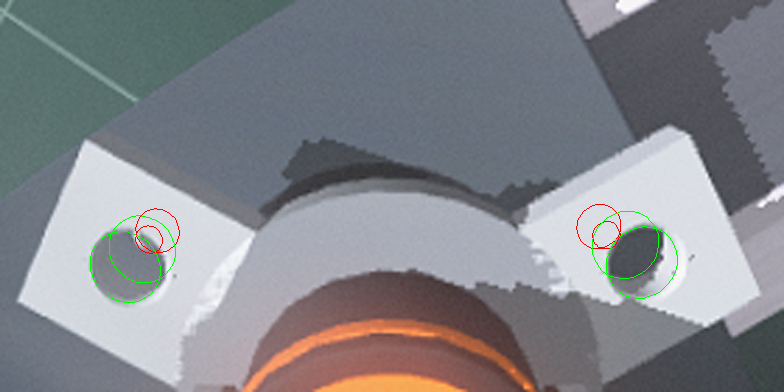

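Emit:
{"method": "move_arm", "body": {"increments": [{"tx": -0.0014,"ty": 0.0008,"tz": 0,"turn": 0},{"tx": -0.0014,"ty": 0.0008,"tz": 0,"turn": 0},{"tx": -0.0014,"ty": 0.0008,"tz": 0,"turn": 0},{"tx": -0.0014,"ty": 0.0008,"tz": 0.003,"turn": 0},{"tx": -0.0014,"ty": 0.0008,"tz": 0.006,"turn": 0},{"tx": -0.0014,"ty": 0.0008,"tz": 0.009,"turn": 0},{"tx": -0.0014,"ty": 0.0008,"tz": 0.009,"turn": 0},{"tx": -0.0014,"ty": 0.0008,"tz": 0.009,"turn": 0},{"tx": -0.0014,"ty": 0.0008,"tz": 0.009,"turn": 0}]}}

```text
time_s: 12.8
eef_pos: [0.5382, -0.2834, 0.0832]
eef_rot: [-0.0, 0.887, -0.462, -0.0]
wrist_force: [0.2, -0.4, -2.1]
opening: 0.638
```

Run:
```python
from h import *
p,d,c=snap('wrist','wrist8')
plan(.5382,-.2835,.064,-55)
T=get_obs()['eef_pos']
c=[]
for a in (0,120,240):
    A=np.radians(a-24.5); c.append((.5366+.056*np.cos(A),-.2834+.056*np.sin(A),.062,.003,(0,0,255)));c.append((.5366+.056*np.cos(A),-.2834+.056*np.sin(A),.055,.005,(0,0,255)))
    B=np.radians(a-55+30.5); x=T[0]-.0016;y=T[1]+.0001
    for dz in (-.0078,-.0198): c.append((x+.056*np.cos(B),y+.056*np.sin(B),T[2]+dz,.007,(0,255,0)))
overlay('wrist8',c,(180,460,100,240),2.8,'w8o')
overlay('wrist8',[],(180,460,100,240),2.8,'w8')
cv2.imwrite('pics/w8.png',np.vstack([cv2.imread('pics/w8.png'),cv2.imread('pics/w8o.png')])[100:])
```

```text
t 12.8 pos [ 0.5383 -0.2835  0.0833] yaw -55.0 q6 0.28 open 0.638 F [-0.3 -0.1 -3.5]
tx -0.0000 ty 0.0001 tz 0.0193 turn -0.0
```

View pics/w8.png

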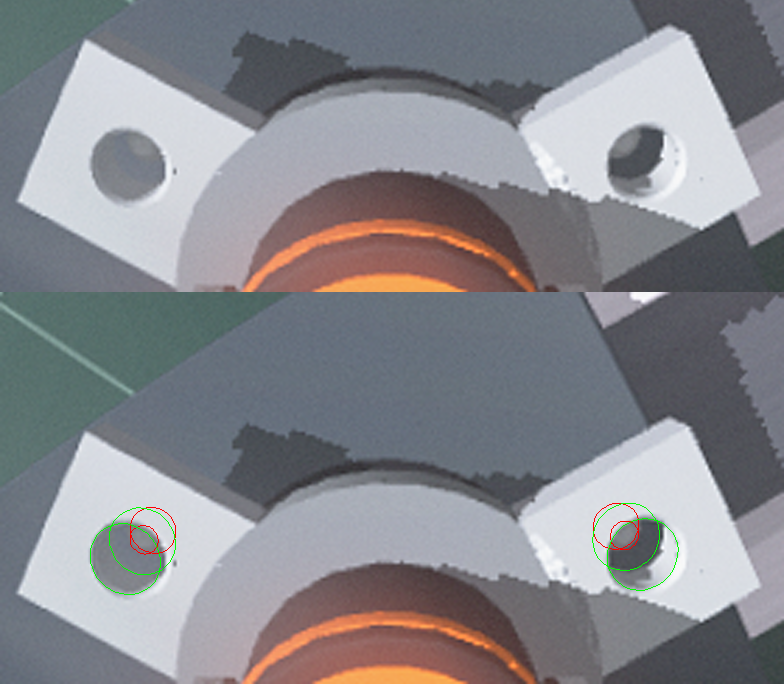

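Run:
```python
import cv2,numpy as np
p=np.load('pics/wrist8.npz')['p'][:,:,::-1]
a=cv2.resize(p[140:180,207:247],(400,400),interpolation=cv2.INTER_CUBIC);b=cv2.resize(p[140:180,390:430],(400,400),interpolation=cv2.INTER_CUBIC)
im=np.hstack([a,b]); im=np.clip((im.astype(float)/255)**.7*255,0,255)
cv2.imwrite('pics/w8z.png',im)
```

```text
[ WARN:0@0.055] global loadsave.cpp:1063 imwrite_ Unsupported depth image for selected encoder is fallbacked to CV_8U.
```

View pics/w8z.png

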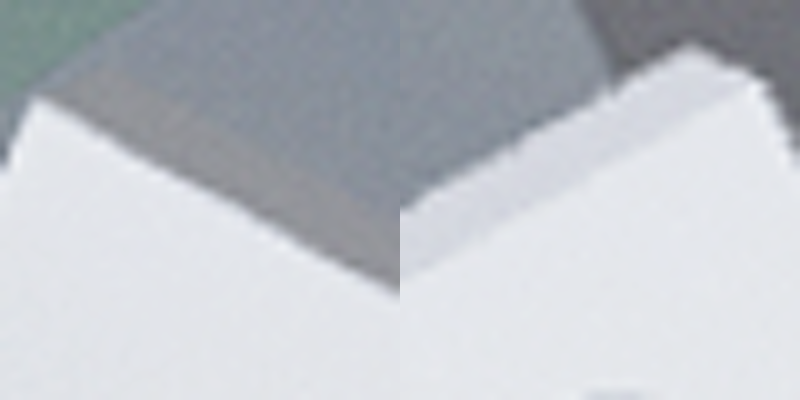

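Run:
```python
import cv2,numpy as np
p=np.load('pics/wrist8.npz')['p'][:,:,::-1]
a=cv2.resize(p[175:215,206:246],(400,400),interpolation=cv2.INTER_CUBIC);b=cv2.resize(p[175:215,390:430],(400,400),interpolation=cv2.INTER_CUBIC)
im=np.hstack([a,b]); im=np.clip((im.astype(float)/255)**.8*255,0,255).astype(np.uint8)
cv2.imwrite('pics/w8z2.png',im)
from h import *
for a in (0,120):
    A=np.radians(a-24.5); print(a,[proj('wrist8',[.5366+.056*np.cos(A),-.2834+.056*np.sin(A),z]).round(1) for z in (.062,.056,.044)])
```

```text
0 [array([402.6, 186.5]), array([400. , 183.6]), array([395.2, 178.5])]
120 [array([231., 188.]), array([233.7, 185.2]), array([238.7, 179.9])]
```

View pics/w8z2.png

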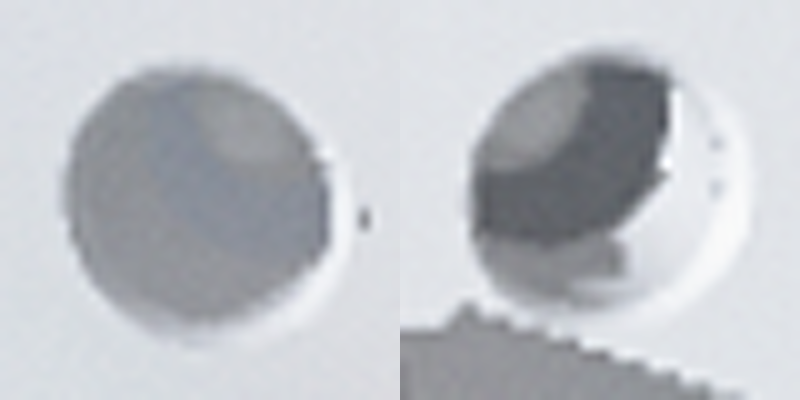

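Emit:
{"method": "move_arm", "body": {"increments": [{"tx": 0,"ty": 0,"tz": 0.003,"turn": 0},{"tx": 0,"ty": 0,"tz": 0.006,"turn": 0},{"tx": 0,"ty": 0,"tz": 0.009,"turn": 0},{"tx": 0,"ty": 0,"tz": 0.009,"turn": 0},{"tx": 0,"ty": 0,"tz": 0.009,"turn": 0},{"tx": 0,"ty": 0,"tz": 0.009,"turn": 0}]}}

```text
time_s: 13.35
eef_pos: [0.5382, -0.2834, 0.0742]
eef_rot: [-0.0, 0.887, -0.462, -0.0]
wrist_force: [-0.6, 0.2, -2.8]
opening: 0.635
```

Emit:
{"method": "move_arm", "body": {"increments": [{"tx": 0,"ty": 0,"tz": 0.002,"turn": 0},{"tx": 0,"ty": 0,"tz": 0.005,"turn": 0},{"tx": 0,"ty": 0,"tz": 0.007,"turn": 0},{"tx": 0,"ty": 0,"tz": 0.009,"turn": 0},{"tx": 0,"ty": 0,"tz": 0.01,"turn": 0},{"tx": 0,"ty": 0,"tz": 0.01,"turn": 0},{"tx": 0,"ty": 0,"tz": 0.01,"turn": 0},{"tx": 0,"ty": 0,"tz": 0.01,"turn": 0}]}}

```text
time_s: 14.02
eef_pos: [0.5382, -0.2834, 0.0642]
eef_rot: [0.0, 0.887, -0.462, -0.0]
wrist_force: [0.1, -0.3, -3.1]
opening: 0.638
```

Free fit, no contact; release from here and lift after checking.

Emit:
{"method": "move_arm", "body": {"increments": [{"tx": 0,"ty": 0,"tz": 0.001,"turn": 0},{"tx": 0,"ty": 0,"tz": 0.001,"turn": 0},{"tx": 0,"ty": 0,"tz": 0.001,"turn": 0},{"tx": 0,"ty": 0,"tz": 0.001,"turn": 0}]}}

```text
time_s: 14.35
eef_pos: [0.5388, -0.2837, 0.0641]
eef_rot: [0.0, 0.887, -0.462, 0.001]
wrist_force: [-0.2, 2.4, 4.0]
opening: 0.638
```

Emit:
{"method": "move_arm", "body": {"increments": [{"tx": 0,"ty": 0,"tz": 0,"turn": 0},{"tx": 0,"ty": 0,"tz": 0,"turn": 0},{"tx": 0,"ty": 0,"tz": 0,"turn": 0},{"tx": 0,"ty": 0,"tz": 0,"turn": 0},{"tx": 0,"ty": 0,"tz": -0.03,"turn": 0},{"tx": 0,"ty": 0,"tz": -0.07,"turn": 0},{"tx": 0,"ty": 0,"tz": -0.11,"turn": 0},{"tx": 0,"ty": 0,"tz": -0.14,"turn": 0},{"tx": 0,"ty": 0,"tz": -0.14,"turn": 0},{"tx": 0,"ty": 0,"tz": -0.14,"turn": 0}], "gripper": 0.82}}

```text
time_s: 15.18
eef_pos: [0.5394, -0.2844, 0.206]
eef_rot: [0.001, 0.887, -0.462, 0.003]
wrist_force: [-0.1, 0.2, -0.3]
opening: 0.821
```

Run:
```python
from h import *
p,d,c=snap('wrist','wrist9')
plan(.5382,-.2835,.2,-55)
p,W=cloud('wrist9');p=p.astype(int)
m=(W[...,2]>.08)&(W[...,2]<.11)&(p[...,0]>180)&(p[...,1]>90)&(p[...,2]<120)&(np.hypot(W[...,0]-.538,W[...,1]+.283)<.06)
q=W[m];print(len(q),np.percentile(q[:,2],[10,50,90]),cv2.minEnclosingCircle(q[q[:,2]>.086][:,:2].astype(np.float32)))
m=(p[...,1]>p[...,0]+40)&(p[...,1]>p[...,2]+15)&(W[...,2]>.087)&(W[...,2]<.102)
q=W[m];print('bar',len(q),cv2.minAreaRect(q[:,:2].astype(np.float32)),np.median(q[:,2]))
```

```text
t 15.2 pos [ 0.5382 -0.2836  0.2036] yaw -55.0 q6 0.28 open 0.821 F [-1.  -0.2 -1. ]
tx -0.0001 ty 0.0000 tz 0.0036 turn -0.0
2222 [0.09174317 0.09268949 0.09357883] ((0.5394701957702637, -0.2820277810096741), 0.026295604184269905)
bar 704 ((0.4406106770038605, -0.22134295105934143), (0.0477151982486248, 0.014773525297641754), 65.00218200683594) 0.09374583313833929
```

View pics/wrist9.png

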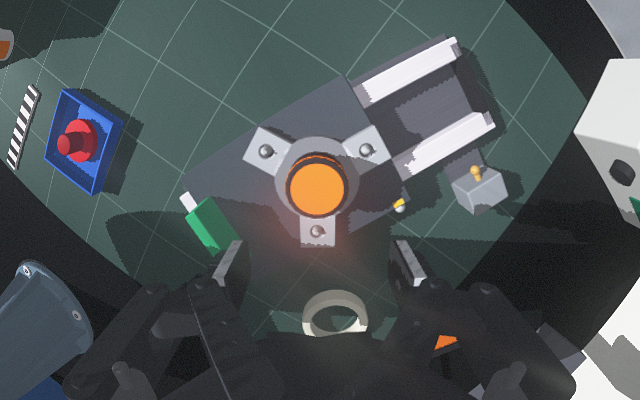

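Emit:
{"method": "move_arm", "body": {"increments": [{"tx": -0.02,"ty": 0.012,"tz": 0,"turn": 7},{"tx": -0.05,"ty": 0.03,"tz": 0,"turn": 14},{"tx": -0.08,"ty": 0.047,"tz": 0,"turn": 21},{"tx": -0.11,"ty": 0.064,"tz": 0,"turn": 28},{"tx": -0.134,"ty": 0.0785,"tz": 0,"turn": 35},{"tx": -0.134,"ty": 0.0785,"tz": 0,"turn": 42},{"tx": -0.134,"ty": 0.0785,"tz": 0,"turn": 49},{"tx": -0.134,"ty": 0.0785,"tz": 0,"turn": 56},{"tx": -0.134,"ty": 0.0785,"tz": 0,"turn": 59.5},{"tx": -0.134,"ty": 0.0785,"tz": 0,"turn": 59.5},{"tx": -0.134,"ty": 0.0785,"tz": 0,"turn": 59.5},{"tx": -0.134,"ty": 0.0785,"tz": 0,"turn": 59.5}], "gripper": 0.0}}

```text
time_s: 16.23
eef_pos: [0.3966, -0.2182, 0.2022]
eef_rot: [-0.0, -0.542, 0.841, 0.001]
wrist_force: [-1.0, 0.2, -0.2]
opening: -0.001
```

Run:
```python
from h import *
p,d,c=snap('wrist','wrist10')
plan(.397,-.2187,.07,-114.5)
p,W=cloud('wrist10');p=p.astype(int)
m=(p[...,1]>p[...,0]+40)&(p[...,1]>p[...,2]+15)&(W[...,2]>.087)&(W[...,2]<.102)
q=W[m];print('bar',len(q),cv2.minAreaRect(q[:,:2].astype(np.float32)),np.median(q[:,2]))
```

```text
t 16.3 pos [ 0.3967 -0.2183  0.2025] yaw -114.4 q6 1.23 open 0.003 F [ 0.6 -0.5  0.2]
tx 0.0003 ty -0.0006 tz 0.1325 turn 0.1
bar 1658 ((0.43334096670150757, -0.23575088381767273), (0.08008749783039093, 0.014566070400178432), 65.67141723632812) 0.09395414365342095
```

View pics/wrist10.png

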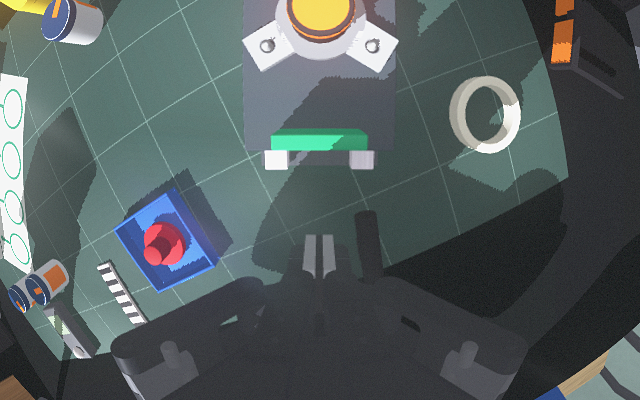

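Emit:
{"method": "move_arm", "body": {"increments": [{"tx": 0,"ty": 0,"tz": 0.04,"turn": 0},{"tx": 0,"ty": 0,"tz": 0.08,"turn": 0},{"tx": 0,"ty": 0,"tz": 0.11,"turn": 0},{"tx": 0,"ty": 0,"tz": 0.132,"turn": 0},{"tx": 0,"ty": 0,"tz": 0.132,"turn": 0},{"tx": 0,"ty": 0,"tz": 0.132,"turn": 0},{"tx": 0,"ty": -0.01,"tz": 0.132,"turn": 0},{"tx": 0,"ty": -0.018,"tz": 0.132,"turn": 0},{"tx": 0,"ty": -0.022,"tz": 0.132,"turn": 0},{"tx": 0,"ty": -0.026,"tz": 0.132,"turn": 0},{"tx": 0,"ty": -0.03,"tz": 0.132,"turn": 0},{"tx": 0,"ty": -0.035,"tz": 0.132,"turn": 0},{"tx": 0,"ty": -0.04,"tz": 0.132,"turn": 0}]}}

```text
time_s: 17.37
eef_pos: [0.4338, -0.2354, 0.0715]
eef_rot: [0.0, -0.541, 0.841, -0.0]
wrist_force: [-1.5, 0.9, 0.8]
opening: 0.004
```

Emit:
{"method": "move_arm", "body": {"increments": [{"tx": 0,"ty": -0.005,"tz": 0,"turn": 0},{"tx": 0,"ty": -0.01,"tz": 0,"turn": 0},{"tx": 0,"ty": -0.015,"tz": 0,"turn": 0},{"tx": 0,"ty": -0.02,"tz": 0,"turn": 0},{"tx": 0,"ty": -0.025,"tz": 0,"turn": 0},{"tx": 0,"ty": -0.03,"tz": 0,"turn": 0},{"tx": 0,"ty": -0.035,"tz": 0,"turn": 0},{"tx": 0,"ty": -0.04,"tz": 0,"turn": 0},{"tx": 0,"ty": -0.045,"tz": 0,"turn": 0},{"tx": 0,"ty": -0.05,"tz": 0,"turn": 0},{"tx": 0,"ty": -0.055,"tz": 0,"turn": 0},{"tx": 0,"ty": -0.06,"tz": 0,"turn": 0},{"tx": 0,"ty": -0.06,"tz": 0,"turn": 0},{"tx": 0,"ty": -0.06,"tz": 0,"turn": 0}]}}

```text
time_s: 18.53
eef_pos: [0.4885, -0.2606, 0.0714]
eef_rot: [0.0, -0.541, 0.841, -0.0]
wrist_force: [-0.0, -0.6, 0.1]
opening: -0.004
```

Emit:
{"method": "move_arm", "body": {"increments": [{"tx": 0,"ty": -0.003,"tz": 0,"turn": 0},{"tx": 0,"ty": -0.006,"tz": 0,"turn": 0},{"tx": 0,"ty": -0.009,"tz": 0,"turn": 0},{"tx": 0,"ty": -0.012,"tz": 0,"turn": 0},{"tx": 0,"ty": -0.012,"tz": 0,"turn": 0}]}}

```text
time_s: 18.95
eef_pos: [0.4989, -0.2651, 0.0711]
eef_rot: [-0.0, -0.541, 0.841, 0.0]
wrist_force: [-2.6, 0.5, 0.6]
opening: 0.001
```

Emit:
{"method": "move_arm", "body": {"increments": [{"tx": 0,"ty": -0.002,"tz": 0,"turn": 0},{"tx": 0,"ty": -0.004,"tz": 0,"turn": 0},{"tx": 0,"ty": -0.006,"tz": 0,"turn": 0},{"tx": 0,"ty": -0.006,"tz": 0,"turn": 0}]}}

```text
time_s: 19.28
eef_pos: [0.5043, -0.2675, 0.0712]
eef_rot: [-0.0, -0.541, 0.841, 0.0]
wrist_force: [-0.4, 0.3, -0.8]
opening: -0.001
```

Run:
```python
from h import *
snap('wrist','wrist11')
p,W=cloud('wrist11');p=p.astype(int)
m=(p[...,1]>p[...,0]+40)&(p[...,1]>p[...,2]+15)&(W[...,2]>.087)&(W[...,2]<.102)
q=W[m];r=cv2.minAreaRect(q[:,:2].astype(np.float32));print('bar',len(q),r,np.median(q[:,2]))
print(np.hypot(r[0][0]-.4333,r[0][1]+.2358)); plan(.5,-.27,.07)
```

```text
bar 5986 ((0.5203737616539001, -0.2754395008087158), (0.08029277622699738, 0.014564653858542442), 65.57786560058594) 0.09382595812378192
0.09567199168473701
t 19.3 pos [ 0.5047 -0.2678  0.0713] yaw -114.5 q6 1.3 open 0.002 F [-0.8  0.6 -0.7]
tx 0.0040 ty 0.0033 tz 0.0013 turn 0.0
```

View pics/wrist11.png

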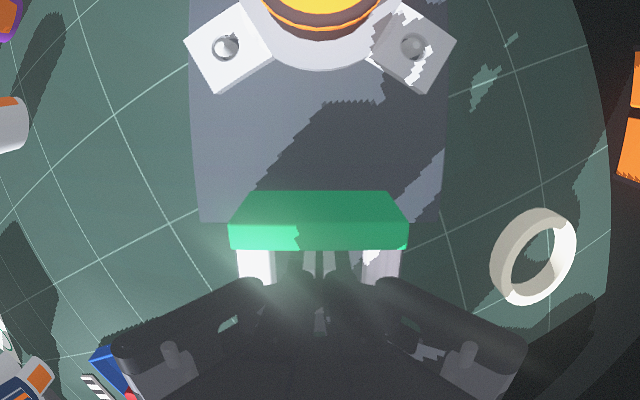

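Emit:
{"method": "move_arm", "body": {"increments": [{"tx": 0,"ty": -0.001,"tz": 0,"turn": 0},{"tx": 0,"ty": -0.002,"tz": 0,"turn": 0},{"tx": 0,"ty": -0.003,"tz": 0,"turn": 0},{"tx": 0,"ty": -0.004,"tz": 0,"turn": 0},{"tx": 0,"ty": -0.004,"tz": 0,"turn": 0},{"tx": 0,"ty": -0.004,"tz": 0,"turn": 0}]}}

```text
time_s: 19.83
eef_pos: [0.5089, -0.2697, 0.0715]
eef_rot: [0.0, -0.541, 0.841, -0.001]
wrist_force: [-0.3, -0.8, -0.4]
opening: 0.003
```

Emit:
{"method": "move_arm", "body": {"increments": [{"tx": 0,"ty": -0.001,"tz": 0,"turn": 0},{"tx": 0,"ty": -0.002,"tz": 0,"turn": 0},{"tx": 0,"ty": -0.003,"tz": 0,"turn": 0},{"tx": 0,"ty": -0.003,"tz": 0,"turn": 0},{"tx": 0,"ty": -0.003,"tz": 0,"turn": 0}]}}

```text
time_s: 20.25
eef_pos: [0.5111, -0.2707, 0.0713]
eef_rot: [0.0, -0.541, 0.841, -0.0]
wrist_force: [0.4, -0.3, -0.2]
opening: 0.003
```

```bash
cat >> h.py <<'E'
def bar(fn):
    snap('wrist',fn)
    p,W=cloud(fn);p=p.astype(int)
    m=(p[...,1]>p[...,0]+40)&(p[...,1]>p[...,2]+15)&(W[...,2]>.087)&(W[...,2]<.102)
    q=W[m];r=cv2.minAreaRect(q[:,:2].astype(np.float32));print('bar',len(q),np.round(r[0],4),np.round(r[1],4),'moved',np.hypot(r[0][0]-.4333,r[0][1]+.2358).round(4))
    plan(.5,-.27,.07)
E
python3 -c "
from h import *
bar('wrist12')"
```

```text
bar 6013 [ 0.5276 -0.2788] [0.0802 0.0147] moved 0.1036
t 20.3 pos [ 0.5111 -0.2707  0.0713] yaw -114.5 q6 1.31 open 0.005 F [-0.2  0.8  0.4]
tx 0.0040 ty 0.0103 tz 0.0013 turn 0.0
```

Emit:
{"method": "move_arm", "body": {"increments": [{"tx": 0,"ty": -0.001,"tz": 0,"turn": 0},{"tx": 0,"ty": -0.002,"tz": 0,"turn": 0},{"tx": 0,"ty": -0.002,"tz": 0,"turn": 0},{"tx": 0,"ty": -0.002,"tz": 0,"turn": 0}]}}

```text
time_s: 20.63
eef_pos: [0.5128, -0.2714, 0.0713]
eef_rot: [0.0, -0.541, 0.841, -0.0]
wrist_force: [0.5, 0.2, 0.3]
opening: 0.004
```

Emit:
{"method": "move_arm", "body": {"increments": [{"tx": 0,"ty": -0.001,"tz": 0,"turn": 0},{"tx": 0,"ty": -0.002,"tz": 0,"turn": 0},{"tx": 0,"ty": -0.002,"tz": 0,"turn": 0},{"tx": 0,"ty": -0.002,"tz": 0,"turn": 0}]}}

```text
time_s: 20.97
eef_pos: [0.5135, -0.2717, 0.0711]
eef_rot: [-0.001, -0.541, 0.841, 0.001]
wrist_force: [-4.8, 2.3, 3.6]
opening: 0.001
```

```bash
python3 -c "
from h import *
bar('wrist13')"
```

```text
bar 5980 [ 0.5296 -0.2798] [0.0801 0.0145] moved 0.1059
t 21.0 pos [ 0.5135 -0.2717  0.0711] yaw -114.5 q6 1.31 open 0.001 F [-4.9  1.7  3.2]
tx 0.0041 ty 0.0130 tz 0.0011 turn 0.0
```

Emit:
{"method": "move_arm", "body": {"increments": [{"tx": 0,"ty": -0.001,"tz": 0,"turn": 0},{"tx": 0,"ty": -0.002,"tz": 0,"turn": 0},{"tx": 0,"ty": -0.002,"tz": 0,"turn": 0},{"tx": 0,"ty": -0.002,"tz": 0,"turn": 0}]}}

```text
time_s: 21.35
eef_pos: [0.5135, -0.2717, 0.071]
eef_rot: [-0.002, -0.541, 0.841, 0.003]
wrist_force: [-12.5, 4.8, 10.0]
opening: -0.002
```

Emit:
{"method": "move_arm", "body": {"increments": [{"tx": 0,"ty": 0.01,"tz": 0,"turn": 0},{"tx": 0,"ty": 0.03,"tz": 0,"turn": 0},{"tx": 0,"ty": 0.05,"tz": -0.03,"turn": 0},{"tx": 0,"ty": 0.05,"tz": -0.07,"turn": 0},{"tx": 0,"ty": 0.05,"tz": -0.11,"turn": 0},{"tx": 0,"ty": 0.05,"tz": -0.14,"turn": 0},{"tx": 0,"ty": 0.05,"tz": -0.14,"turn": 0}]}}

```text
time_s: 21.93
eef_pos: [0.4742, -0.255, 0.2193]
eef_rot: [0.002, -0.541, 0.841, -0.007]
wrist_force: [-0.6, -1.2, 0.8]
opening: -0.0
```

```bash
python3 -c "
from h import *
bar('wrist14')
snap('top','top14');snap('scene','scene14')
p,W=cloud('wrist14');p=p.astype(int)
m=(W[...,2]>.08)&(W[...,2]<.11)&(p[...,0]>180)&(p[...,1]>90)&(p[...,2]<120)&(W[...,0]>.55)&(W[...,1]<-.2)
q=W[m];print(len(q),np.percentile(q[:,2],[10,50,90]),cv2.minEnclosingCircle(q[q[:,2]>.086][:,:2].astype(np.float32)))
"
```

```text
bar 1455 [ 0.5293 -0.2796] [0.0797 0.014 ] moved 0.1055
t 22.0 pos [ 0.4731 -0.2541  0.2159] yaw -114.5 q6 1.28 open 0.001 F [ 0.1  0.1 -0.9]
tx 0.0029 ty -0.0298 tz 0.1462 turn 0.0
775 [0.0878717  0.0925616  0.09366295] ((0.6278164386749268, -0.32601141929626465), 0.027475133538246155)
```

View pics/wrist14.png

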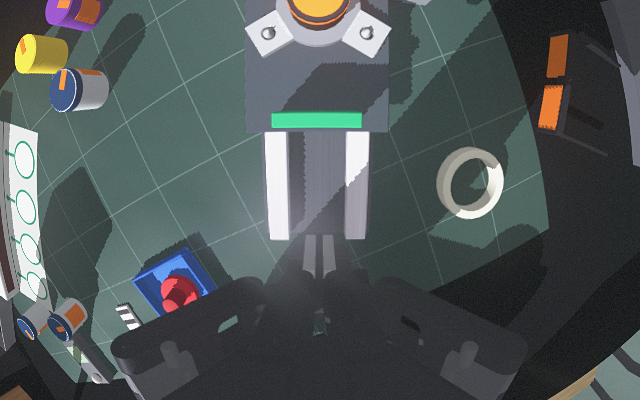

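View pics/scene14.png

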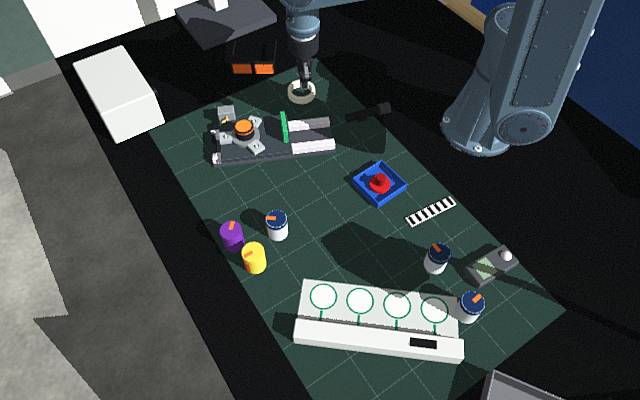

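View pics/top14.png

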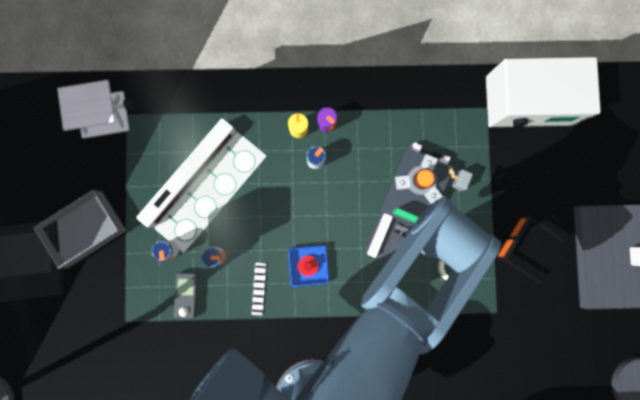

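Emit:
{"method": "move_arm", "body": {"increments": [{"tx": -0.04,"ty": 0.015,"tz": -0.02,"turn": -5},{"tx": -0.08,"ty": 0.03,"tz": -0.03,"turn": -10},{"tx": -0.12,"ty": 0.046,"tz": -0.04,"turn": -15},{"tx": -0.16,"ty": 0.062,"tz": -0.05,"turn": -20},{"tx": -0.2,"ty": 0.078,"tz": -0.06,"turn": -25},{"tx": -0.24,"ty": 0.094,"tz": -0.07,"turn": -30},{"tx": -0.28,"ty": 0.11,"tz": -0.08,"turn": -36},{"tx": -0.32,"ty": 0.126,"tz": -0.09,"turn": -42},{"tx": -0.36,"ty": 0.142,"tz": -0.09,"turn": -48},{"tx": -0.4,"ty": 0.158,"tz": -0.09,"turn": -54},{"tx": -0.44,"ty": 0.174,"tz": -0.09,"turn": -60},{"tx": -0.48,"ty": 0.19,"tz": -0.09,"turn": -66},{"tx": -0.51,"ty": 0.2,"tz": -0.09,"turn": -72},{"tx": -0.516,"ty": 0.204,"tz": -0.09,"turn": -73.5},{"tx": -0.516,"ty": 0.204,"tz": -0.09,"turn": -73.5},{"tx": -0.516,"ty": 0.204,"tz": -0.09,"turn": -73.5},{"tx": -0.516,"ty": 0.204,"tz": -0.09,"turn": -73.5},{"tx": -0.516,"ty": 0.204,"tz": -0.09,"turn": -73.5}], "gripper": 1.0}}

```text
time_s: 23.58
eef_pos: [0.499, 0.3007, 0.3001]
eef_rot: [0.001, 0.936, -0.351, -0.001]
wrist_force: [-0.4, 0.2, -0.3]
opening: 1.002
```

```bash
python3 -c "
from h import *
snap('wrist','wrist15')
plan(.5,.3,.3,-41)
a=ortho('wrist15',.38,.78,.12,.46,0.,.001,None)
b=ortho('wrist15',.38,.78,.12,.46,.07,.001,None)
cv2.imwrite('pics/o15.png',np.hstack([a,b])[:,:,::-1])
"
```

```text
t 23.6 pos [0.4992 0.3006 0.3006] yaw -41.1 q6 1.06 open 1.0 F [-0.3 -0.4 -0. ]
tx 0.0010 ty -0.0001 tz 0.0006 turn -0.1
```

View pics/wrist15.png

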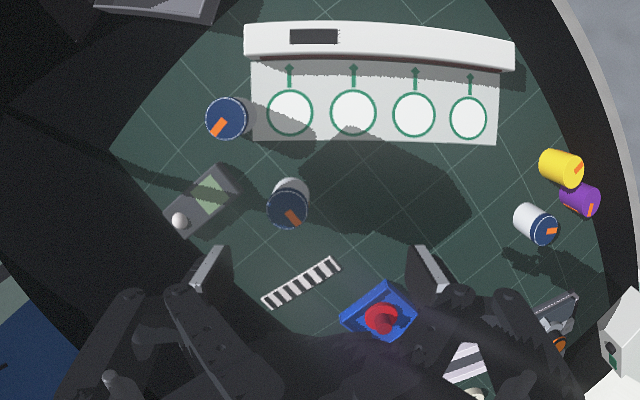

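View pics/o15.png

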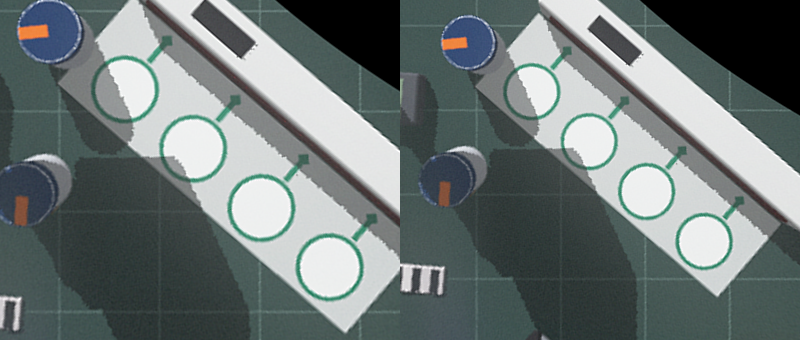

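```bash
cat >> h.py <<'E'
def rings(fn):
    im=ortho(fn,.40,.80,.10,.45,0.,.0005,None).astype(int)
    m=((im[...,1]>im[...,0]+25)&(im[...,0]<150)&(im[...,1]>80)&(im[...,1]>im[...,2]+5)).astype(np.uint8)
    # hole contours of rings
    cs,h=cv2.findContours(m,cv2.RETR_CCOMP,cv2.CHAIN_APPROX_NONE)
    for c,hh in zip(cs,h[0]):
        if len(c)<120 or hh[3]<0: continue
        (x,y),(a,b),t=cv2.fitEllipse(c)
        if abs(a-128)<25 and abs(b-128)<25: print('ring',round(.40+x*.0005,4),round(.45-y*.0005,4),round(a*.5,1),round(b*.5,1))
def tins(fn,guess,zt=.07):
    p,W=cloud(fn); p=p.astype(int)
    for g in guess:
        near=(np.hypot(W[...,0]-g[0],W[...,1]-g[1])<.045)&(abs(W[...,2]-zt)<.006)
        q=W[near]; c,r=cv2.minEnclosingCircle(q[:,:2].astype(np.float32))
        orr=near&(p[...,0]>p[...,2]+50)&(p[...,0]>90)
        oq=W[orr]; d=oq[:,:2].mean(0)-c
        print('tin',np.round(c,4),'r',round(r,4),'z',q[:,2].mean().round(4),'mark',np.degrees(np.arctan2(d[1],d[0])).round(1),np.hypot(*d).round(4),orr.sum(),'mean',q[:,:2].mean(0).round(4))
E
python3 -c "
from h import *
rings('wrist15'); tins('wrist15',[(.449,.417),(.427,.28)])
rings('top14'); tins('top14',[(.449,.417),(.427,.28),(.703,-.02)])
"
```

```text
ring 0.7093 0.1931 60.1 60.2
ring 0.641 0.2523 60.1 60.2
ring 0.5726 0.3117 60.2 60.6
ring 0.5043 0.3709 60.3 60.6
tin [0.4475 0.4183] r 0.0281 z 0.0705 mark -173.3 0.013 158 mean [0.4485 0.4174]
tin [0.4252 0.2801] r 0.0282 z 0.0705 mark -93.1 0.0131 124 mean [0.4264 0.2806]
tin [0.4488 0.421 ] r 0.0284 z 0.0708 mark -176.3 0.0134 43 mean [0.449  0.4194]
tin [0.4269 0.2822] r 0.0275 z 0.0703 mark -100.4 0.0128 31 mean [0.4267 0.2818]
tin [ 0.7095 -0.0198] r 0.0277 z 0.0696 mark -39.6 0.0131 42 mean [ 0.7096 -0.02  ]
```

Emit:
{"method": "move_arm", "body": {"increments": [{"tx": -0.02,"ty": 0.03,"tz": 0.02,"turn": 0},{"tx": -0.042,"ty": 0.0632,"tz": 0.04,"turn": 0},{"tx": -0.042,"ty": 0.0632,"tz": 0.08,"turn": 0},{"tx": -0.042,"ty": 0.0632,"tz": 0.12,"turn": 0},{"tx": -0.042,"ty": 0.0632,"tz": 0.16,"turn": 0},{"tx": -0.042,"ty": 0.0632,"tz": 0.16,"turn": 0},{"tx": -0.042,"ty": 0.0632,"tz": 0.16,"turn": 0},{"tx": -0.042,"ty": 0.0632,"tz": 0.16,"turn": 0}]}}

```text
time_s: 24.3
eef_pos: [0.4276, 0.2817, 0.1435]
eef_rot: [-0.001, 0.936, -0.351, 0.001]
wrist_force: [0.2, -0.3, 1.1]
opening: 1.0
```

```bash
python3 -c "
from h import *
snap('wrist','wrist16')
tins('wrist16',[(.449,.417),(.427,.28)])
plan(.426,.2805,.027,-41)
"
```

```text
tin [0.4474 0.418 ] r 0.0279 z 0.0704 mark -175.0 0.0128 436 mean [0.448  0.4165]
tin [0.425 0.28 ] r 0.0279 z 0.0706 mark -92.1 0.0128 396 mean [0.4261 0.2812]
t 24.4 pos [0.4282 0.2821 0.1442] yaw -41.1 q6 1.07 open 0.998 F [ 0.7  0.  -0.2]
tx -0.0009 ty 0.0031 tz 0.1172 turn -0.1
```

View pics/wrist16.png

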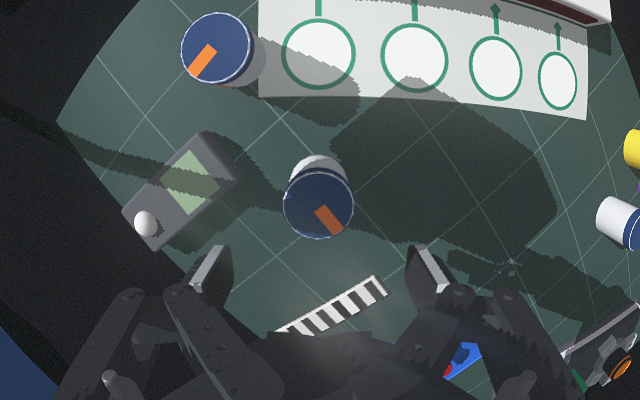

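Emit:
{"method": "move_arm", "body": {"increments": [{"tx": -0.0005,"ty": 0.002,"tz": 0,"turn": 0},{"tx": -0.0005,"ty": 0.002,"tz": 0.03,"turn": 0},{"tx": -0.0005,"ty": 0.002,"tz": 0.06,"turn": 0},{"tx": -0.0005,"ty": 0.002,"tz": 0.09,"turn": 0},{"tx": -0.0005,"ty": 0.002,"tz": 0.11,"turn": 0},{"tx": -0.0005,"ty": 0.002,"tz": 0.114,"turn": 0},{"tx": -0.0005,"ty": 0.002,"tz": 0.114,"turn": 0},{"tx": -0.0005,"ty": 0.002,"tz": 0.114,"turn": 0}], "gripper": 0.85}}

```text
time_s: 25.02
eef_pos: [0.4258, 0.2811, 0.0292]
eef_rot: [-0.001, 0.937, -0.35, 0.001]
wrist_force: [-1.1, -0.6, 0.6]
opening: 0.85
```

Emit:
{"method": "move_arm", "body": {"increments": [{"tx": 0,"ty": 0,"tz": 0,"turn": 0},{"tx": 0,"ty": 0,"tz": 0,"turn": 0},{"tx": 0,"ty": 0,"tz": 0,"turn": 0},{"tx": 0,"ty": 0,"tz": 0,"turn": 0},{"tx": 0,"ty": 0,"tz": 0,"turn": 0},{"tx": 0,"ty": 0,"tz": 0,"turn": 0},{"tx": 0,"ty": 0,"tz": 0,"turn": 0},{"tx": 0,"ty": 0,"tz": 0,"turn": 0}], "gripper": 0.3}}

```text
time_s: 25.68
eef_pos: [0.4262, 0.2812, 0.0297]
eef_rot: [-0.001, 0.937, -0.35, 0.002]
wrist_force: [-0.5, -1.0, 6.2]
opening: 0.622
```

Emit:
{"method": "move_arm", "body": {"increments": [{"tx": 0,"ty": 0,"tz": -0.01,"turn": 0},{"tx": 0,"ty": 0,"tz": -0.04,"turn": 0},{"tx": 0,"ty": 0,"tz": -0.08,"turn": 0},{"tx": 0,"ty": 0,"tz": -0.11,"turn": 0},{"tx": 0,"ty": 0,"tz": -0.13,"turn": 0},{"tx": 0,"ty": 0,"tz": -0.13,"turn": 0},{"tx": 0,"ty": 0,"tz": -0.13,"turn": 0}]}}

```text
time_s: 26.27
eef_pos: [0.425, 0.2809, 0.1589]
eef_rot: [-0.001, 0.937, -0.35, 0.001]
wrist_force: [0.3, -0.5, -3.7]
opening: 0.615
```

```bash
python3 -c "
from h import *
snap('wrist','wrist17')
o=get_obs();T=o['eef_pos']
tins('wrist17',[T[:2]],T[2]+.043)
plan(.641,.2523,.16,103)
"
```

```text
tin [0.4283 0.2856] r 0.0445 z 0.1998 mark -105.6 0.0179 983 mean [0.4273 0.2841]
t 26.3 pos [0.4238 0.2804 0.1571] yaw -41.0 q6 1.07 open 0.62 F [-0.3 -0.  -2.7]
tx 0.1824 ty -0.1213 tz -0.0029 turn 36.0
```

View pics/wrist17.png

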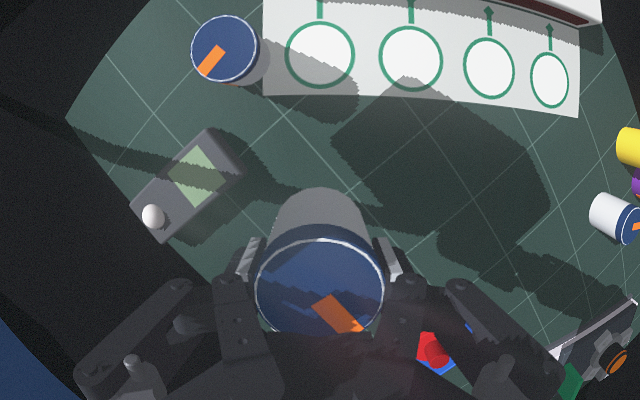

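Emit:
{"method": "move_arm", "body": {"increments": [{"tx": 0.01,"ty": -0.006,"tz": 0,"turn": -7},{"tx": 0.02,"ty": -0.013,"tz": 0,"turn": -14},{"tx": 0.03,"ty": -0.02,"tz": 0,"turn": -21},{"tx": 0.045,"ty": -0.03,"tz": 0,"turn": -28},{"tx": 0.06,"ty": -0.04,"tz": 0,"turn": -35},{"tx": 0.075,"ty": -0.05,"tz": 0,"turn": -42},{"tx": 0.09,"ty": -0.06,"tz": 0,"turn": -49},{"tx": 0.105,"ty": -0.07,"tz": 0,"turn": -56},{"tx": 0.12,"ty": -0.08,"tz": 0,"turn": -63},{"tx": 0.135,"ty": -0.09,"tz": 0,"turn": -70},{"tx": 0.15,"ty": -0.1,"tz": 0,"turn": -77},{"tx": 0.165,"ty": -0.11,"tz": 0,"turn": -84},{"tx": 0.18,"ty": -0.12,"tz": 0,"turn": -91},{"tx": 0.1826,"ty": -0.1216,"tz": 0,"turn": -98},{"tx": 0.1826,"ty": -0.1216,"tz": 0,"turn": -105},{"tx": 0.1826,"ty": -0.1216,"tz": 0,"turn": -112},{"tx": 0.1826,"ty": -0.1216,"tz": 0,"turn": -119},{"tx": 0.1826,"ty": -0.1216,"tz": 0,"turn": -126},{"tx": 0.1826,"ty": -0.1216,"tz": 0,"turn": -133},{"tx": 0.1826,"ty": -0.1216,"tz": 0,"turn": -140}]}}

```text
time_s: 27.98
eef_pos: [0.6401, 0.2521, 0.1536]
eef_rot: [-0.002, 0.647, 0.762, -0.002]
wrist_force: [-0.4, -0.4, -2.9]
opening: 0.619
```

Emit:
{"method": "move_arm", "body": {"increments": [{"tx": 0,"ty": 0,"tz": 0,"turn": -1.6},{"tx": 0,"ty": 0,"tz": 0.02,"turn": -1.6},{"tx": 0,"ty": 0,"tz": 0.05,"turn": -1.6},{"tx": 0,"ty": 0,"tz": 0.08,"turn": -1.6},{"tx": 0,"ty": 0,"tz": 0.1,"turn": -1.6},{"tx": 0,"ty": 0,"tz": 0.11,"turn": -1.6},{"tx": 0,"ty": 0,"tz": 0.11,"turn": -1.6},{"tx": 0,"ty": 0,"tz": 0.11,"turn": -1.6},{"tx": 0,"ty": 0,"tz": 0.11,"turn": -1.6},{"tx": 0,"ty": 0,"tz": 0.11,"turn": -1.6}]}}

```text
time_s: 28.82
eef_pos: [0.6433, 0.2528, 0.0494]
eef_rot: [0.001, 0.639, 0.769, 0.001]
wrist_force: [0.8, -0.4, -2.8]
opening: 0.618
```

```bash
python3 -c "
from h import *
plan(.641,.2523,.03,100.6)
"
```

```text
t 28.8 pos [0.6433 0.2528 0.0494] yaw 100.6 q6 -1.55 open 0.618 F [ 0.8 -0.4 -2.8]
tx -0.0001 ty -0.0024 tz 0.0193 turn -0.0
```

Emit:
{"method": "move_arm", "body": {"increments": [{"tx": 0,"ty": -0.003,"tz": 0.005,"turn": 0},{"tx": 0,"ty": -0.003,"tz": 0.01,"turn": 0},{"tx": 0,"ty": -0.003,"tz": 0.015,"turn": 0},{"tx": 0,"ty": -0.003,"tz": 0.018,"turn": 0},{"tx": 0,"ty": -0.003,"tz": 0.018,"turn": 0},{"tx": 0,"ty": -0.003,"tz": 0.018,"turn": 0},{"tx": 0,"ty": -0.003,"tz": 0.018,"turn": 0}]}}

```text
time_s: 29.4
eef_pos: [0.6389, 0.252, 0.0297]
eef_rot: [-0.0, 0.639, 0.769, -0.0]
wrist_force: [-3.9, 0.0, 4.7]
opening: 0.619
```

Touching down. Release and rise.

Emit:
{"method": "move_arm", "body": {"increments": [{"tx": 0,"ty": 0,"tz": -0.0005,"turn": 0},{"tx": 0,"ty": 0,"tz": -0.0005,"turn": 0},{"tx": 0,"ty": 0,"tz": -0.0005,"turn": 0},{"tx": 0,"ty": 0,"tz": -0.0005,"turn": 0},{"tx": 0,"ty": 0,"tz": -0.03,"turn": 0},{"tx": 0,"ty": 0,"tz": -0.06,"turn": 0},{"tx": 0,"ty": 0,"tz": -0.1,"turn": 0},{"tx": 0,"ty": 0,"tz": -0.14,"turn": 0},{"tx": 0,"ty": 0,"tz": -0.18,"turn": 0},{"tx": 0,"ty": 0,"tz": -0.18,"turn": 0}], "gripper": 0.85}}

```text
time_s: 30.23
eef_pos: [0.6438, 0.2531, 0.2206]
eef_rot: [0.005, 0.639, 0.769, 0.006]
wrist_force: [0.7, 0.4, 2.0]
opening: 0.854
```

```bash
python3 -c "
from h import *
snap('wrist','wrist18')
tins('wrist18',[(.641,.2523),(.449,.417)])
plan(.448,.4175,.16,20)
"
```

```text
tin [0.6387 0.2509] r 0.0281 z 0.0706 mark 49.7 0.013 259 mean [0.6377 0.251 ]
tin [0.4473 0.4174] r 0.0286 z 0.0701 mark -174.7 0.0123 165 mean [0.4492 0.4155]
t 30.3 pos [0.6424 0.2528 0.2164] yaw 100.6 q6 -1.55 open 0.848 F [ 0.1  0.6 -0.8]
tx 0.1977 ty -0.1615 tz 0.0545 turn 80.6
```

View pics/wrist18.png

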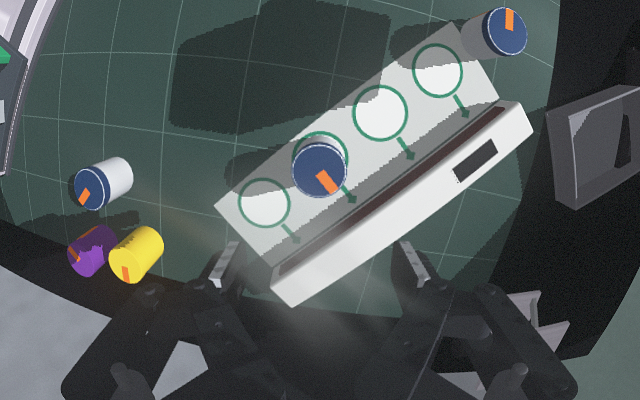

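Emit:
{"method": "move_arm", "body": {"increments": [{"tx": 0.03,"ty": -0.024,"tz": 0,"turn": 0},{"tx": 0.06,"ty": -0.049,"tz": 0,"turn": 0},{"tx": 0.09,"ty": -0.073,"tz": 0,"turn": 0},{"tx": 0.12,"ty": -0.097,"tz": 0.02,"turn": 0},{"tx": 0.15,"ty": -0.122,"tz": 0.04,"turn": 0},{"tx": 0.18,"ty": -0.146,"tz": 0.06,"turn": 0},{"tx": 0.198,"ty": -0.161,"tz": 0.06,"turn": 0},{"tx": 0.198,"ty": -0.161,"tz": 0.06,"turn": 0},{"tx": 0.198,"ty": -0.161,"tz": 0.06,"turn": 0},{"tx": 0.198,"ty": -0.161,"tz": 0.06,"turn": 0},{"tx": 0.198,"ty": -0.161,"tz": 0.06,"turn": 0}], "gripper": 0.95}}

```text
time_s: 31.2
eef_pos: [0.4455, 0.4164, 0.1495]
eef_rot: [0.0, 0.639, 0.769, 0.0]
wrist_force: [0.7, 0.0, 0.7]
opening: 0.946
```

```bash
python3 -c "
from h import *
snap('wrist','wrist19')
tins('wrist19',[(.449,.417)])
plan(.4475,.4178,.028,100.6)
"
```

```text
tin [0.4471 0.418 ] r 0.0279 z 0.0706 mark -174.8 0.013 442 mean [0.4457 0.4179]
t 31.2 pos [0.4457 0.4163 0.1496] yaw 100.5 q6 -1.2 open 0.95 F [ 1.1 -0.3 -0.7]
tx 0.0011 ty 0.0020 tz 0.1216 turn -0.1
```

View pics/wrist19.png

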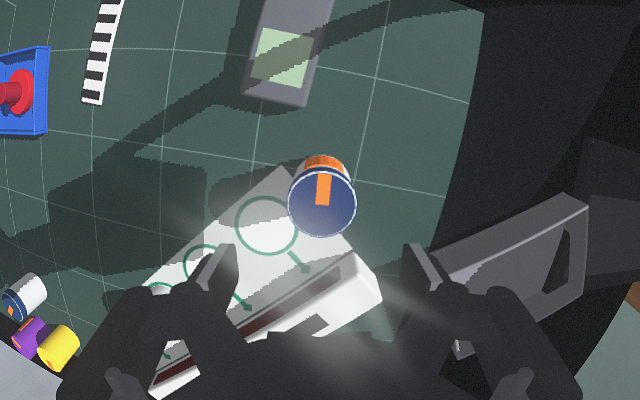

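Emit:
{"method": "move_arm", "body": {"increments": [{"tx": 0.001,"ty": 0.001,"tz": 0.04,"turn": 0},{"tx": 0.001,"ty": 0.0015,"tz": 0.08,"turn": 0},{"tx": 0.001,"ty": 0.0015,"tz": 0.11,"turn": 0},{"tx": 0.001,"ty": 0.0015,"tz": 0.12,"turn": 0},{"tx": 0.001,"ty": 0.0015,"tz": 0.121,"turn": 0},{"tx": 0.001,"ty": 0.0015,"tz": 0.121,"turn": 0},{"tx": 0.001,"ty": 0.0015,"tz": 0.121,"turn": 0}]}}

```text
time_s: 31.83
eef_pos: [0.4476, 0.419, 0.0308]
eef_rot: [0.001, 0.639, 0.769, 0.002]
wrist_force: [0.7, -0.4, 0.6]
opening: 0.951
```

Emit:
{"method": "move_arm", "body": {"increments": [{"tx": 0,"ty": 0,"tz": 0,"turn": 0},{"tx": 0,"ty": 0,"tz": 0,"turn": 0},{"tx": 0,"ty": 0,"tz": 0,"turn": 0},{"tx": 0,"ty": 0,"tz": 0,"turn": 0},{"tx": 0,"ty": 0,"tz": 0,"turn": 0},{"tx": 0,"ty": 0,"tz": 0,"turn": 0},{"tx": 0,"ty": 0,"tz": 0,"turn": 0},{"tx": 0,"ty": 0,"tz": 0,"turn": 0},{"tx": 0,"ty": 0,"tz": 0,"turn": 0}], "gripper": 0.3}}

```text
time_s: 32.58
eef_pos: [0.447, 0.4191, 0.0306]
eef_rot: [0.001, 0.639, 0.769, 0.002]
wrist_force: [0.3, -1.2, 6.4]
opening: 0.622
```

Emit:
{"method": "move_arm", "body": {"increments": [{"tx": 0,"ty": 0,"tz": -0.01,"turn": 0},{"tx": 0,"ty": 0,"tz": -0.04,"turn": 0},{"tx": 0,"ty": 0,"tz": -0.08,"turn": 0},{"tx": 0,"ty": 0,"tz": -0.1,"turn": 0},{"tx": 0,"ty": 0,"tz": -0.1,"turn": 0},{"tx": 0,"ty": 0,"tz": -0.1,"turn": 0}]}}

```text
time_s: 33.08
eef_pos: [0.4464, 0.4189, 0.1306]
eef_rot: [0.001, 0.639, 0.769, 0.002]
wrist_force: [-0.3, -0.2, -2.1]
opening: 0.621
```

```bash
python3 -c "
from h import *
plan(.5043,.3709,.13)
"
```

```text
t 33.1 pos [0.4464 0.4189 0.1306] yaw 100.6 q6 -1.2 open 0.621 F [-0.3 -0.2 -2.1]
tx -0.0579 ty 0.0481 tz 0.0007 turn 0.0
```

Emit:
{"method": "move_arm", "body": {"increments": [{"tx": 0,"ty": 0,"tz": 0,"turn": 7},{"tx": -0.005,"ty": 0.004,"tz": 0,"turn": 14},{"tx": -0.01,"ty": 0.008,"tz": 0,"turn": 21},{"tx": -0.015,"ty": 0.012,"tz": 0,"turn": 28},{"tx": -0.02,"ty": 0.016,"tz": 0,"turn": 35},{"tx": -0.025,"ty": 0.02,"tz": 0,"turn": 42},{"tx": -0.03,"ty": 0.024,"tz": 0,"turn": 49},{"tx": -0.035,"ty": 0.028,"tz": 0,"turn": 56},{"tx": -0.04,"ty": 0.032,"tz": 0,"turn": 63},{"tx": -0.045,"ty": 0.036,"tz": 0,"turn": 70},{"tx": -0.05,"ty": 0.04,"tz": 0,"turn": 77},{"tx": -0.055,"ty": 0.044,"tz": 0,"turn": 84},{"tx": -0.058,"ty": 0.048,"tz": 0,"turn": 91},{"tx": -0.058,"ty": 0.048,"tz": 0,"turn": 98},{"tx": -0.058,"ty": 0.048,"tz": 0,"turn": 105},{"tx": -0.058,"ty": 0.048,"tz": 0,"turn": 112},{"tx": -0.058,"ty": 0.048,"tz": 0,"turn": 119},{"tx": -0.058,"ty": 0.048,"tz": 0,"turn": 126},{"tx": -0.058,"ty": 0.048,"tz": 0,"turn": 133},{"tx": -0.058,"ty": 0.048,"tz": 0,"turn": 136}]}}

```text
time_s: 34.75
eef_pos: [0.5018, 0.3693, 0.1258]
eef_rot: [0.002, 0.952, -0.307, -0.002]
wrist_force: [0.0, -0.3, -1.5]
opening: 0.617
```

Emit:
{"method": "move_arm", "body": {"increments": [{"tx": 0,"ty": 0,"tz": 0.01,"turn": 0},{"tx": 0,"ty": 0,"tz": 0.03,"turn": 0},{"tx": 0,"ty": 0,"tz": 0.06,"turn": 0},{"tx": 0,"ty": 0,"tz": 0.08,"turn": 0},{"tx": 0,"ty": 0,"tz": 0.085,"turn": 0},{"tx": 0,"ty": 0,"tz": 0.085,"turn": 0},{"tx": 0,"ty": 0,"tz": 0.085,"turn": 0},{"tx": 0,"ty": 0,"tz": 0.085,"turn": 0}]}}

```text
time_s: 35.42
eef_pos: [0.5043, 0.3705, 0.0445]
eef_rot: [-0.001, 0.953, -0.304, 0.001]
wrist_force: [-0.1, -0.1, -1.0]
opening: 0.617
```

```bash
python3 -c "
from h import *
plan(.5043,.3709,.0306,-35.4)
"
```

```text
t 35.4 pos [0.5043 0.3705 0.0445] yaw -35.4 q6 1.06 open 0.617 F [-0.1 -0.1 -1. ]
tx -0.0003 ty -0.0003 tz 0.0139 turn 0.0
```

Emit:
{"method": "move_arm", "body": {"increments": [{"tx": 0,"ty": 0,"tz": 0.004,"turn": 0},{"tx": 0,"ty": 0,"tz": 0.008,"turn": 0},{"tx": 0,"ty": 0,"tz": 0.012,"turn": 0},{"tx": 0,"ty": 0,"tz": 0.013,"turn": 0},{"tx": 0,"ty": 0,"tz": 0.013,"turn": 0},{"tx": 0,"ty": 0,"tz": 0.013,"turn": 0},{"tx": 0,"ty": 0,"tz": 0.013,"turn": 0}]}}

```text
time_s: 36.0
eef_pos: [0.5036, 0.3702, 0.0306]
eef_rot: [-0.0, 0.953, -0.304, 0.0]
wrist_force: [-0.4, 0.1, 1.3]
opening: 0.621
```

Emit:
{"method": "move_arm", "body": {"increments": [{"tx": 0,"ty": 0,"tz": 0,"turn": 0},{"tx": 0,"ty": 0,"tz": 0,"turn": 0},{"tx": 0,"ty": 0,"tz": 0,"turn": 0},{"tx": 0,"ty": 0,"tz": 0,"turn": 0},{"tx": 0,"ty": 0,"tz": -0.03,"turn": 0},{"tx": 0,"ty": 0,"tz": -0.06,"turn": 0},{"tx": 0,"ty": 0,"tz": -0.1,"turn": 0},{"tx": 0,"ty": 0,"tz": -0.14,"turn": 0},{"tx": 0,"ty": 0,"tz": -0.18,"turn": 0},{"tx": 0,"ty": 0,"tz": -0.18,"turn": 0}], "gripper": 0.85}}

```text
time_s: 36.83
eef_pos: [0.5078, 0.3723, 0.2207]
eef_rot: [-0.005, 0.953, -0.304, 0.006]
wrist_force: [1.1, 0.2, 0.8]
opening: 0.849
```

```bash
python3 -c "
from h import *
snap('wrist','wrist20');snap('top','top20')
tins('wrist20',[(.641,.2523),(.504,.371)]);tins('top20',[(.708,-.02)])
plan(.7,-.02,.25,-130.6)
"
```

```text
tin [0.6393 0.251 ] r 0.0286 z 0.0705 mark 53.6 0.0129 177 mean [0.6374 0.2539]
tin [0.5019 0.3683] r 0.0281 z 0.0705 mark 49.5 0.0135 245 mean [0.5027 0.3691]
tin [ 0.7099 -0.0199] r 0.0276 z 0.0699 mark -39.9 0.0115 30 mean [ 0.7095 -0.0198]
t 36.9 pos [0.5047 0.3707 0.2131] yaw -35.4 q6 1.06 open 0.854 F [ 0.1  0.1 -0.2]
tx 0.3856 ty 0.2052 tz -0.0368 turn -84.8
```

View pics/wrist20.png

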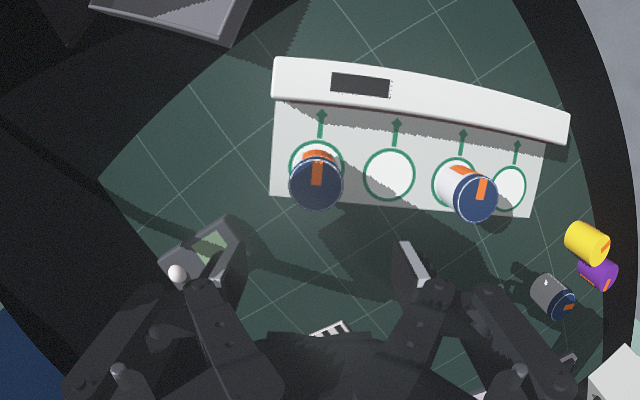

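View pics/top20.png

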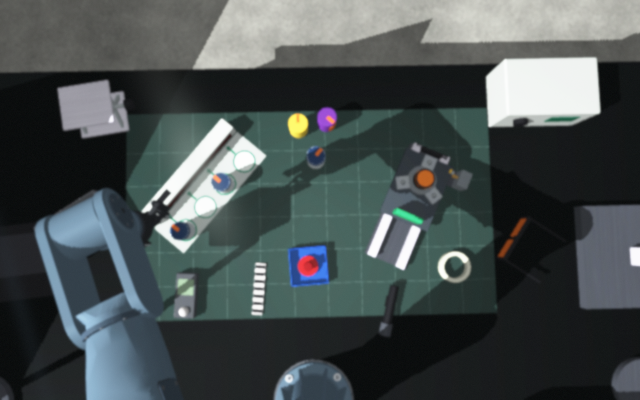

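Emit:
{"method": "move_arm", "body": {"increments": [{"tx": 0.035,"ty": 0.018,"tz": 0,"turn": 1},{"tx": 0.07,"ty": 0.036,"tz": 0,"turn": 2},{"tx": 0.105,"ty": 0.054,"tz": 0,"turn": 3},{"tx": 0.14,"ty": 0.072,"tz": 0,"turn": 4},{"tx": 0.175,"ty": 0.09,"tz": 0,"turn": 4.6},{"tx": 0.21,"ty": 0.108,"tz": 0,"turn": 4.6},{"tx": 0.245,"ty": 0.126,"tz": 0,"turn": 4.6},{"tx": 0.28,"ty": 0.144,"tz": 0,"turn": 4.6},{"tx": 0.315,"ty": 0.162,"tz": 0,"turn": 4.6},{"tx": 0.35,"ty": 0.18,"tz": 0,"turn": 4.6},{"tx": 0.385,"ty": 0.198,"tz": 0,"turn": 4.6},{"tx": 0.3925,"ty": 0.2015,"tz": 0.03,"turn": 4.6},{"tx": 0.3925,"ty": 0.2015,"tz": 0.06,"turn": 4.6},{"tx": 0.3925,"ty": 0.2015,"tz": 0.06,"turn": 4.6},{"tx": 0.3925,"ty": 0.2015,"tz": 0.06,"turn": 4.6},{"tx": 0.3925,"ty": 0.2015,"tz": 0.06,"turn": 4.6}]}}

```text
time_s: 38.27
eef_pos: [0.7064, -0.021, 0.1503]
eef_rot: [0.0, 0.94, -0.342, -0.0]
wrist_force: [0.4, -0.6, 0.1]
opening: 0.852
```

```bash
python3 -c "
from h import *
snap('wrist','wrist21')
tins('wrist21',[(.709,-.02)])
plan(.709,-.021,.028,-40)
"
```

```text
tin [ 0.7081 -0.0223] r 0.028 z 0.0706 mark -38.1 0.0133 442 mean [ 0.7093 -0.0211]
t 38.3 pos [ 0.7072 -0.0209  0.1518] yaw -39.9 q6 0.5 open 0.849 F [ 0.8  0.3 -0.2]
tx 0.0012 ty -0.0010 tz 0.1238 turn 0.1
```

View pics/wrist21.png

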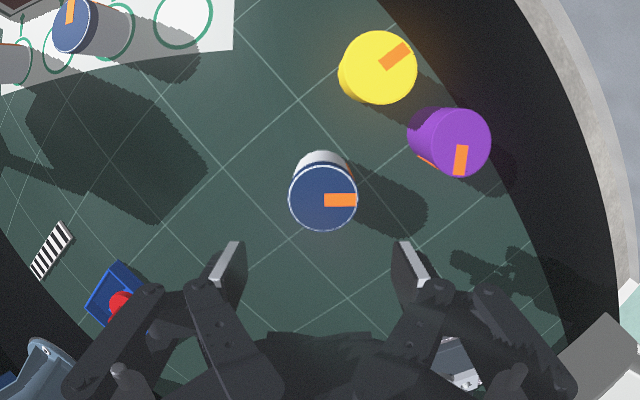

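Emit:
{"method": "move_arm", "body": {"increments": [{"tx": 0.001,"ty": 0.0,"tz": 0.04,"turn": 0},{"tx": 0.001,"ty": 0.0,"tz": 0.08,"turn": 0},{"tx": 0.001,"ty": 0.0,"tz": 0.11,"turn": 0},{"tx": 0.001,"ty": 0.0,"tz": 0.12,"turn": 0},{"tx": 0.001,"ty": 0.0,"tz": 0.122,"turn": 0},{"tx": 0.001,"ty": 0.0,"tz": 0.122,"turn": 0},{"tx": 0.001,"ty": 0.0,"tz": 0.122,"turn": 0}]}}

```text
time_s: 38.9
eef_pos: [0.7098, -0.0224, 0.0319]
eef_rot: [-0.0, 0.94, -0.342, 0.003]
wrist_force: [0.0, -0.1, 0.6]
opening: 0.851
```

Emit:
{"method": "move_arm", "body": {"increments": [{"tx": 0,"ty": 0,"tz": 0,"turn": 0},{"tx": 0,"ty": 0,"tz": 0,"turn": 0},{"tx": 0,"ty": 0,"tz": 0,"turn": 0},{"tx": 0,"ty": 0,"tz": 0,"turn": 0},{"tx": 0,"ty": 0,"tz": 0,"turn": 0},{"tx": 0,"ty": 0,"tz": 0,"turn": 0},{"tx": 0,"ty": 0,"tz": 0,"turn": 0},{"tx": 0,"ty": 0,"tz": 0,"turn": 0},{"tx": 0,"ty": 0,"tz": 0,"turn": 0}], "gripper": 0.3}}

```text
time_s: 39.65
eef_pos: [0.7096, -0.0226, 0.0317]
eef_rot: [-0.0, 0.94, -0.342, 0.003]
wrist_force: [0.0, 0.2, 7.4]
opening: 0.621
```

Emit:
{"method": "move_arm", "body": {"increments": [{"tx": 0,"ty": 0,"tz": -0.01,"turn": 0},{"tx": 0,"ty": 0,"tz": -0.04,"turn": 0},{"tx": 0,"ty": 0,"tz": -0.08,"turn": 0},{"tx": 0,"ty": 0,"tz": -0.12,"turn": 0},{"tx": 0,"ty": 0,"tz": -0.12,"turn": 0},{"tx": 0,"ty": 0,"tz": -0.12,"turn": 0}]}}

```text
time_s: 40.15
eef_pos: [0.7099, -0.0227, 0.1538]
eef_rot: [-0.001, 0.94, -0.342, 0.004]
wrist_force: [-0.6, 0.1, -2.2]
opening: 0.62
```

```bash
python3 -c "
from h import *
plan(.7093,.1931,.15)
"
```

```text
t 40.1 pos [ 0.7099 -0.0227  0.1538] yaw -40.0 q6 0.5 open 0.62 F [-0.6  0.1 -2.2]
tx -0.1392 ty -0.1649 tz 0.0034 turn 0.0
```

Emit:
{"method": "move_arm", "body": {"increments": [{"tx": -0.01,"ty": -0.012,"tz": 0,"turn": -7},{"tx": -0.025,"ty": -0.03,"tz": 0,"turn": -14},{"tx": -0.04,"ty": -0.047,"tz": 0,"turn": -21},{"tx": -0.055,"ty": -0.065,"tz": 0,"turn": -28},{"tx": -0.07,"ty": -0.083,"tz": 0,"turn": -35},{"tx": -0.085,"ty": -0.1,"tz": 0,"turn": -42},{"tx": -0.1,"ty": -0.118,"tz": 0,"turn": -49},{"tx": -0.115,"ty": -0.136,"tz": 0,"turn": -56},{"tx": -0.13,"ty": -0.154,"tz": 0,"turn": -63},{"tx": -0.139,"ty": -0.165,"tz": 0,"turn": -70},{"tx": -0.139,"ty": -0.165,"tz": 0,"turn": -77},{"tx": -0.139,"ty": -0.165,"tz": 0,"turn": -84},{"tx": -0.139,"ty": -0.165,"tz": 0,"turn": -88},{"tx": -0.139,"ty": -0.165,"tz": 0.03,"turn": -88},{"tx": -0.139,"ty": -0.165,"tz": 0.06,"turn": -88},{"tx": -0.139,"ty": -0.165,"tz": 0.09,"turn": -88},{"tx": -0.139,"ty": -0.165,"tz": 0.105,"turn": -88},{"tx": -0.139,"ty": -0.165,"tz": 0.105,"turn": -88},{"tx": -0.139,"ty": -0.165,"tz": 0.105,"turn": -88},{"tx": -0.139,"ty": -0.165,"tz": 0.105,"turn": -88}]}}

```text
time_s: 41.82
eef_pos: [0.7082, 0.1937, 0.0451]
eef_rot: [0.0, 0.914, 0.407, 0.001]
wrist_force: [0.7, -0.3, -0.7]
opening: 0.616
```

```bash
python3 -c "
from h import *
plan(.7093,.1931,.0317,48)
"
```

```text
t 41.8 pos [0.7082 0.1937 0.0451] yaw 48.0 q6 -0.73 open 0.616 F [ 0.7 -0.3 -0.7]
tx 0.0003 ty 0.0012 tz 0.0134 turn -0.0
```

Emit:
{"method": "move_arm", "body": {"increments": [{"tx": 0,"ty": 0.001,"tz": 0.004,"turn": 0},{"tx": 0,"ty": 0.001,"tz": 0.008,"turn": 0},{"tx": 0,"ty": 0.001,"tz": 0.012,"turn": 0},{"tx": 0,"ty": 0.001,"tz": 0.0125,"turn": 0},{"tx": 0,"ty": 0.001,"tz": 0.0125,"turn": 0},{"tx": 0,"ty": 0.001,"tz": 0.0125,"turn": 0},{"tx": 0,"ty": 0.001,"tz": 0.0125,"turn": 0}]}}

```text
time_s: 42.4
eef_pos: [0.7086, 0.1928, 0.0318]
eef_rot: [0.0, 0.914, 0.407, 0.001]
wrist_force: [2.6, -0.7, 2.8]
opening: 0.62
```

Emit:
{"method": "move_arm", "body": {"increments": [{"tx": 0,"ty": 0,"tz": 0,"turn": 0},{"tx": 0,"ty": 0,"tz": 0,"turn": 0},{"tx": 0,"ty": 0,"tz": 0,"turn": 0},{"tx": 0,"ty": 0,"tz": 0,"turn": 0},{"tx": 0,"ty": 0,"tz": -0.03,"turn": 0},{"tx": 0,"ty": 0,"tz": -0.06,"turn": 0},{"tx": 0,"ty": 0,"tz": -0.1,"turn": 0},{"tx": 0,"ty": 0,"tz": -0.14,"turn": 0},{"tx": 0,"ty": 0,"tz": -0.18,"turn": 0},{"tx": 0,"ty": 0,"tz": -0.22,"turn": 0},{"tx": 0,"ty": 0,"tz": -0.22,"turn": 0}], "gripper": 0.82}}

```text
time_s: 43.32
eef_pos: [0.7117, 0.1935, 0.2628]
eef_rot: [0.002, 0.913, 0.407, 0.008]
wrist_force: [0.3, 0.2, 2.1]
opening: 0.824
```

```bash
python3 -c "
from h import *
snap('wrist','wrist22')
tins('wrist22',[(.709,.193),(.641,.2523),(.504,.371)]);rings('wrist22')
plan(.45,0.,.35,0)
"
```

```text
tin [0.7071 0.1922] r 0.028 z 0.0706 mark 49.4 0.0128 217 mean [0.7064 0.1928]
tin [0.6387 0.2514] r 0.0278 z 0.0706 mark 47.8 0.0129 214 mean [0.6389 0.2511]
tin [0. 0.] r 0.0 z nan mark nan nan 0 mean [nan nan]
t 43.4 pos [0.7106 0.1934 0.2584] yaw 48.0 q6 -0.73 open 0.818 F [ 0.4  0.7 -0.4]
tx -0.3172 ty -0.0636 tz -0.0949 turn 48.0h.py:74: RuntimeWarning: Mean of empty slice.
  oq=W[orr]; d=oq[:,:2].mean(0)-c
  ret = um.true_divide(
h.py:75: RuntimeWarning: Mean of empty slice.
  print('tin',np.round(c,4),'r',round(r,4),'z',q[:,2].mean().round(4),'mark',np.degrees(np.arctan2(d[1],d[0])).round(1),np.hypot(*d).round(4),orr.sum(),'mean',q[:,:2].mean(0).round(4))
  ret = ret.dtype.type(ret / rcount)
```

View pics/wrist22.png

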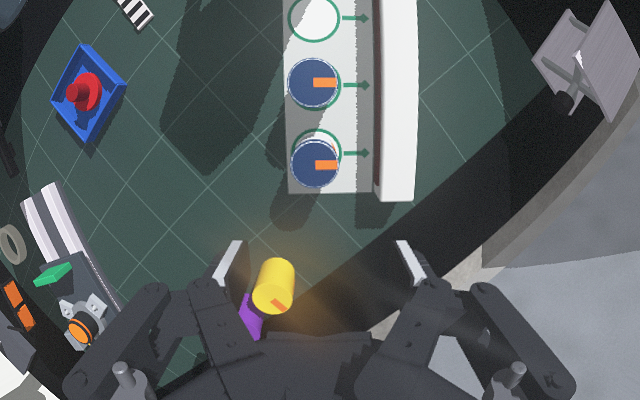

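Emit:
{"method": "move_arm", "body": {"increments": [{"tx": -0.03,"ty": 0.015,"tz": -0.01,"turn": 5},{"tx": -0.06,"ty": 0.03,"tz": -0.02,"turn": 10},{"tx": -0.09,"ty": 0.04,"tz": -0.03,"turn": 15},{"tx": -0.12,"ty": 0.05,"tz": -0.04,"turn": 20},{"tx": -0.16,"ty": 0.06,"tz": -0.04,"turn": 25},{"tx": -0.2,"ty": 0.07,"tz": -0.04,"turn": 30},{"tx": -0.24,"ty": 0.08,"tz": -0.04,"turn": 35},{"tx": -0.28,"ty": 0.09,"tz": -0.04,"turn": 40},{"tx": -0.32,"ty": 0.1,"tz": -0.04,"turn": 45},{"tx": -0.36,"ty": 0.11,"tz": -0.04,"turn": 48},{"tx": -0.38,"ty": 0.11,"tz": -0.04,"turn": 48},{"tx": -0.38,"ty": 0.11,"tz": -0.04,"turn": 48},{"tx": -0.38,"ty": 0.11,"tz": -0.04,"turn": 48}]}}

```text
time_s: 44.45
eef_pos: [0.5343, -0.1637, 0.2898]
eef_rot: [-0.001, 1.0, -0.001, -0.001]
wrist_force: [0.6, -0.0, -0.9]
opening: 0.82
```

```bash
python3 -c "
from h import *
snap('wrist','wrist23');snap('scene','scene23');snap('top','top23')
plan(.6,-.3,.3,0)
tins('scene23',[(.709,.193),(.641,.2523),(.504,.371)])
p,W=cloud('wrist23');p=p.astype(int)
m=(W[...,2]>.08)&(W[...,2]<.11)&(p[...,0]>180)&(p[...,1]>90)&(p[...,2]<120)&(W[...,0]>.55)&(W[...,1]<-.2)
q=W[m];print(len(q),np.percentile(q[:,2],[10,50,90]),cv2.minEnclosingCircle(q[q[:,2]>.089][:,:2].astype(np.float32)))
"
```

```text
t 44.6 pos [ 0.5355 -0.162   0.2903] yaw 0.1 q6 -0.51 open 0.818 F [-0.2 -0.   0.1]
tx 0.0643 ty 0.1380 tz -0.0099 turn 0.1
tin [0.7093 0.1956] r 0.0282 z 0.0687 mark 42.9 0.0117 51 mean [0.7102 0.1962]
tin [0.6413 0.2543] r 0.0282 z 0.0689 mark 45.5 0.0122 52 mean [0.6421 0.2551]
tin [0.5047 0.3702] r 0.0289 z 0.0687 mark 51.9 0.0127 44 mean [0.5056 0.3719]
89 [0.08495208 0.09219763 0.09353015] ((0.6260377168655396, -0.3283050060272217), 0.025113828480243683)
```

View pics/wrist23.png

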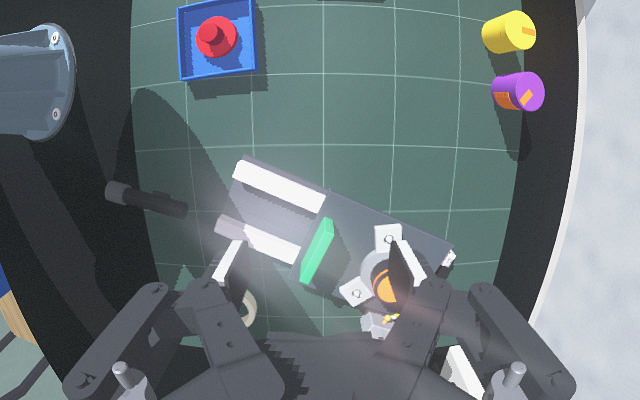

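View pics/scene23.png

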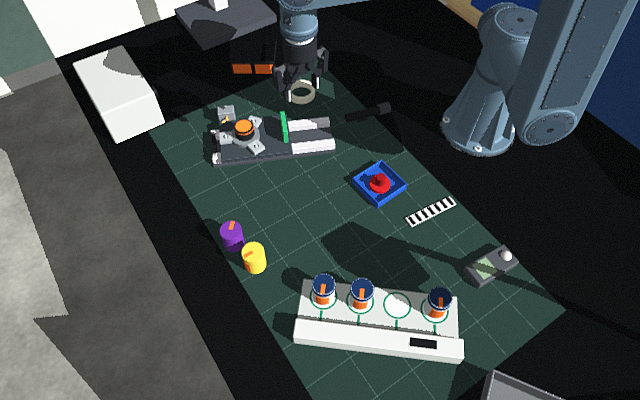

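```bash
python3 -c "
from h import *
print(workorder.hand_in())"
```

```text
the job is handed in; nothing more can be done
None
```

The job is done and handed in at about 45 s of the 210 s allowed. The hand-in itself gives no verdict.

**What I did**
- I put the red cap in the blue tray.
- I turned the filter 57° clockwise and lowered it onto the three studs with no contact force.
- I pushed the carriage along its rails until it hit its stop.
- I placed the three tins that were present in rings 1, 3 and 4, counted from the end nearest the light meter. One tin was knocked aside during the run, so I measured it again before picking it up. The yellow and purple look-alikes and the other things on the bench were left alone.

**What the last checks showed**
- **Filter:** the studs show through the ears, and the top is at 92 mm, the height expected when fully seated.
- **Carriage:** the push bar moved about 105.5 mm from where it started and stayed there after I let go. It did not move under a 13 N push, well above the roughly 8 N of the spring ball. I did not see the spring ball's resistance as a separate force peak, so "home" rests on the distance and the firm stop.
- **Tins:** all are upright and within about 4 mm of their ring centres. The wrist camera puts their marks within about 2° of straight at the block.
- **Disagreements:** the scene camera differs from the wrist camera by 2–4 mm, and by up to about 6° on the marks at its coarser resolution. One oblique wrist view also read about 4.5° off on one mark. All of these are well inside the limits.

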